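# Pull the test chamber's guard shut with the hook pole

## Task

Take the hook pole from its rest, hook it into the red ring of the test chamber's raised guard and pull the guard down with it, gently, until it stands firmly against the rubber seal and squeezes it. Do not overload the ring or touch the guard with the gripper. Then unhook and lay the pole back in both notches of its rest, leaving the guard shut and the other things on the bench where they are.

Things in the scene. Friction and masses are not known exactly. Their poses are not given: they have to be found in the camera images.
- pole_grip (a point): Middle of the hook pole's blue grip (loose rod, 180 g, balanced about here). Grip: 16 mm square, from 95 mm behind to 85 mm ahead of this point. x: along the pole towards the hook; z: away from the hook's tip (up in the rest); y: across, between the faces to grip. A 9 mm steel rod goes on to x = 140 mm and bends to -z there. A 24 mm square black knob ends the pole behind.
- pole_tip (a point): End of the pole's hook: 138 mm ahead (x) of the grip's middle and 26.5 mm below its centre line (-z). The bent part is 9 mm thick, round-ended, nearly straight. Same axes as the grip.
- ring (a point): Centre of the red ring on the chamber's raised guard. Wire 5 mm, hole 22 mm, 34 mm off the guard; its steel stem is on the +x side. x: straight up the 40 degree slope (the guard shuts along -x), y: across, z: outward, along the hole. With the pole's axes parallel to these the hook enters along -z, until the pole's centre line is 8 to 13 mm above the ring's plane. The ring may carry 20 N at most.
- sash (a joint): How far the guard is pulled down the slope from fully raised (m); starts at 0 to 0.025. It slides under a steady pull of 5 to 8 N along the slope and stays where it is left. It meets the seal somewhere between 0.058 and 0.112: the sill is adjustable, its place is not measured and must be felt.
- chamber: Fixed white test chamber, 250 mm wide, 335 mm high; origin under it, -x is its front. Its sloping guard is a yellow-framed clear sash. The black rubber seal on the sill below it yields: the pull rises 1.5 N per mm, and after 6 mm it is solid. The guard is shut when it presses the seal with over 3 N (pull about 5 N above the sliding pull); friction then holds it shut when let go.
- rest_seat (a point): Middle of the pole's rest (fixed): two dark posts 124 mm apart along x, 14 mm thick, with flared notches 21 mm wide, open above. The grip lies in both, its middle here, 63 mm above the bench, pole x along this x. The posts reach 16 mm above this point; between them the fingers have 50 mm of room below it.
- disc: Steel specimen disc, 64 mm across, 14 mm high, in a low grey tray (fixed, 160 x 110 x 25 mm). Leave alone. Origin: middle of its underside.
- block: Dark steel block 100 x 35 x 45 mm high on the bench. Leave alone. Origin: middle of its underside.
- bottle: White bottle, 52 mm across, 120 mm high, red cap. Leave alone. Origin: middle of its underside.
Not all that is in view belongs to the job. Leave any purple look-alike of the part that bears rest_seat alone.

How it is judged:
By the outcome, as a careful person would: the job done as asked, in the order asked, and still so for the second after the job is handed in, with the robot touching nothing.
It also fails if it takes over 72 s, if anything falls off the work surface, if the arm or the gripper's body presses on something with over 40 N, if the wrist force passes 120 N, or if a joint passes its speed limit or range.

## Robot

A 7-joint arm with a two-finger parallel gripper is mounted at the origin on the work surface. World frame = base frame: x ahead of the robot, y to its left, z up, the work surface at z = 0. Lengths are in m, angles in rad, forces in N, time in s.
With the tool pointing down it reaches from about 0.425 to 0.875 m from the base axis. Payload 8.4 kg.
Tool frame: the origin (TCP) lies at the very end of the fingers, on their centre line; the grasp point (between the pads) lies 19 mm behind it; z points along the fingers, y is the direction in which the jaws open and shut (so a half turn about z gives the same grasp; the last joint's range is limited). The gripper opens to 85 mm and grips with 20 to 120 N. Pads are 22 mm wide; open, the fingers measure 114 mm over their backs; the gripper's body (76 mm by 85 mm) begins 54 mm behind the grasp point. The pads swing forward as they close: fully open they stand 13 mm farther back than shut.
Start: joints at [1.034, 0.333, 0.04, 1.465, -0.013, 1.343, -0.059], TCP at [0.276, -0.589, 0.206] pointing down, gripper open.
Joint ranges: [-2.58, 2.58], [-0.38, 2.09], [-1.3, 1.39], [0.25, 2.4], [-1.5, 4.64], [0.08, 2.09], [-2.65, 2.65]. Speed limits (rad/s): [2.22, 2.22, 2.79, 2.79, 3.14, 3.14, 3.14].

## Interface

Orientations are given as [roll, pitch, yaw] about the fixed x, y, z axes, in that order (R = Rz(yaw) Ry(pitch) Rx(roll)).
In Python, from rig import * gives the robot as it stands.
- The arm moves only by the tool apply_moves, never from a script. Its argument "motion" is a list that holds one entry, the list of rows, each a list of 6 numbers: the shift along the world's x, y, z in mm, then the turn, a rotation vector about the world's x, y, z in degrees. A call has 1 to 10 rows; each row is the pose to reach, as a shift and turn from the pose commanded when the call began; what a row does not reach only later rows make up. A row lasts 1/10 s, in which the tool goes at most 50 mm and 8.59 degrees, less where a joint would pass 70% of its speed; a pose out of reach is approached as far as the arm can. A call with a gripper value outside its range is refused whole. "jaw" is the finger opening in mm, from 0 to 85.4, set as the call begins (left out, the last holds). The fingers move at their own pace and stop on an object; "force" is the grip in N (left out, the last holds). Time passes only in rows, so rows that repeat a pose let the fingers close. It gives the time, the measured TCP pose, the force and the opening at its end, in the units of the state.
- read_state(): the state, without advancing time (a new reading comes with each control period).
- grab_frame(name): name is "scene" or "side" or "wrist"; returns the picture (400x640x3 uint8, red, green, blue); there is no depth.
- get_calibration(name): a dict with "intrinsics" (3x3 intrinsics, pixels), "k1" (the pictures are not rectified: a ray, as slopes to the right and down, at radius r is drawn at 1 + k1 r^2 times it, then the intrinsics apply), "pose" (4x4, takes a point from camera to world coordinates). Camera axes: x right, y down, z forward; pixel columns grow to the right and rows downward; lengths in m; the calibration is good to about 2 mm. A picture is of the moment at which its call begins: read the wrist's pose just before it. get_calibration takes no time and is no camera call; for the wrist camera it gives the pose at the moment of the call.
- finish_job(): hands the job in, once; it reports no verdict.
The state is a dict: "clock": time; "q": joint angles; "joint_vel": joint speeds; "effort": joint torques, N m; "ee_pos": TCP position; "tool_rot": TCP orientation; "force": force on the tool from outside, world axes, zero at the start; "ft_torque": the same for the moment, N m; "width": finger opening in m.
Only numpy, scipy, OpenCV 4.12 (cv2) and the standard library are available. Lean on these libraries where they do the work, as an engineer would, in place of code of your own. Each camera call takes 0.05 s, during which the arm holds its last target.

## Working session

There is one attempt and no reset: what is moved stays moved. The work goes in short steps, Python scripts to look and compute and a tool call to move; the robot and the scene stay as the last step left them, time stands still between calls to the robot, and variables do not carry over. Pictures are saved under pics/ and viewed, and the job is handed in when it is done.

Besides the shell and the picture viewer there is one more tool, called after ">>>" in YAML: its name, and indented under it one key for each argument. apply_moves: Moves the arm, as the interface text tells. Its arguments: {"type":"object","properties":{"motion":{"type":"array"},"jaw":{"type":"number"},"force":{"type":"number"}},"required":["motion"]}

```bash
ls; mkdir -p pics; python3 - <<'E'
from rig import *
import cv2
s=read_state();print(s)
for n in ["scene","side","wrist"]:
    c=get_calibration(n);print(n,c)
    cv2.imwrite(f"pics/{n}0.png",grab_frame(n)[:,:,::-1])
E
```

```text
pics
{'clock': 0.0, 'q': array([ 1.03382171,  0.33389501,  0.03982678,  1.46628065, -0.01341602,
        1.34334587, -0.05849788]), 'joint_vel': array([ 0.00062409,  0.00066197,  0.00031911, -0.00108467,  0.00047799,
        0.00176846, -0.00171243]), 'effort': array([ 7.36454804e-04, -6.58542323e+01,  1.36615321e+00, -4.05572355e+01,
        1.69756118e-02,  1.25800553e-02, -4.80842084e-05]), 'ee_pos': array([ 0.27533264, -0.58823005,  0.20472635]), 'tool_rot': array([-3.13993108e+00,  8.10422574e-05,  4.37800269e-01]), 'force': array([-0.03356948, -0.51034726, -0.69737108]), 'ft_torque': array([-0.05320922,  0.06804649, -0.01777029]), 'width': 0.08525318808713551}
scene {'intrinsics': array([[407.82360816,   0.        , 310.86179569],
       [  0.        , 407.82360816, 191.49969943],
       [  0.        ,   0.        ,   1.        ]]), 'k1': -0.07153176617628511, 'pose': array([[-0.33597697,  0.80361861, -0.49123987,  1.03974507],
       [ 0.94186576,  0.28505782, -0.17785087,  0.1467034 ],
       [-0.0028925 , -0.52243581, -0.85267371,  1.18975909],
       [ 0.        ,  0.      
[... 344 characters left out ...]
177007,  0.86592521],
       [ 0.0105922 , -0.77508687, -0.63176589,  0.98713879],
       [ 0.        ,  0.        ,  0.        ,  1.        ]])}
wrist {'intrinsics': array([[310.11196747,   0.        , 320.31739817],
       [  0.        , 310.11196747, 203.98263337],
       [  0.        ,   0.        ,   1.        ]]), 'k1': -0.023754041945880603, 'pose': array([[ 4.23968254e-01, -8.67331186e-01, -2.60744192e-01,
         3.41724217e-01],
       [-9.05676659e-01, -4.06285236e-01, -1.21169699e-01,
        -5.56972953e-01],
       [-8.42256803e-04,  2.87522034e-01, -9.57773653e-01,
         3.73585531e-01],
       [ 0.00000000e+00,  0.00000000e+00,  0.00000000e+00,
         1.00000000e+00]])}
```

View pics/scene0.png

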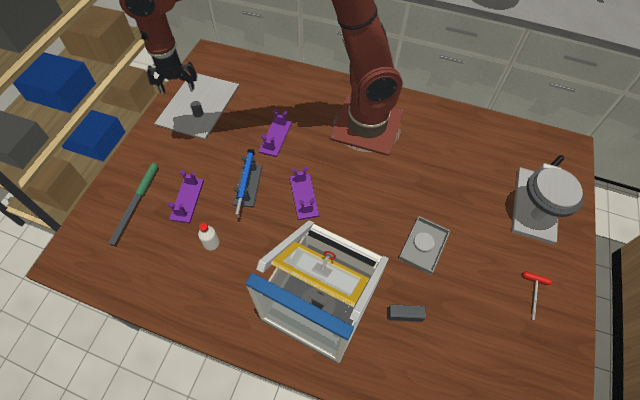

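View pics/side0.png

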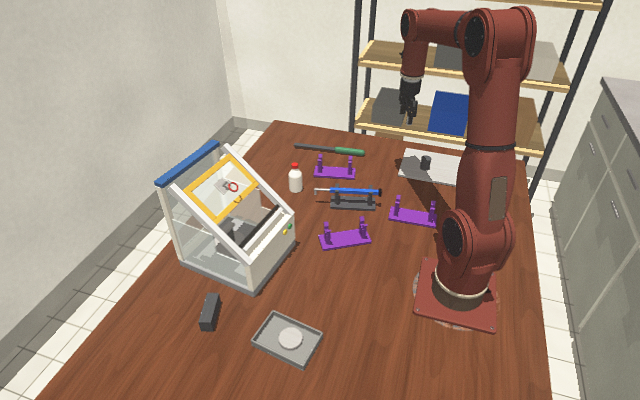

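View pics/wrist0.png

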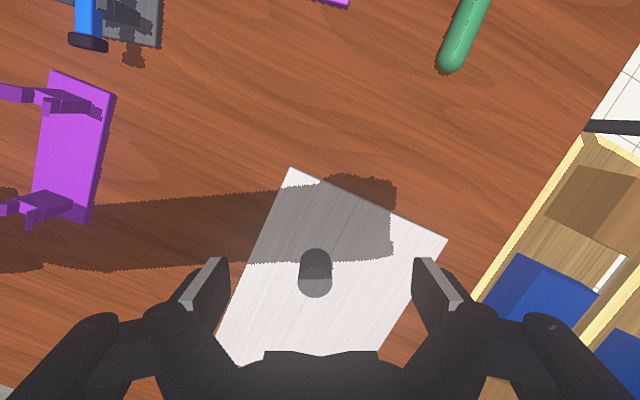

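The blue pole lies in the dark rest at scene (246,180) and side (355,193). Three purple look-alike racks stand at scene (186,197), (304,192) and (276,135). The green-handled tool at (135,205) and the red T tool at (537,290) aren't the pole. Only the dark rest holding the blue grip fits the description, so I'll enlarge it, together with the ring.

```bash
python3 - <<'E'
import cv2,numpy as np
a=cv2.imread("pics/scene0.png");b=cv2.imread("pics/side0.png")
R=lambda im,x,y,w,h,s:cv2.resize(im[y:y+h,x:x+w],None,fx=s,fy=s,interpolation=cv2.INTER_CUBIC)
c=np.vstack([np.hstack([R(a,210,130,80,60+40,5)[:300,:400],]) ]) 
cv2.imwrite("pics/c1.png",np.hstack([R(a,210,140,66,90,6),R(b,305,170,66+0,90,6)]))
cv2.imwrite("pics/c1b.png",R(b,300,170,100,50,8))
cv2.imwrite("pics/c2.png",R(a,240,210,160,100,5))
cv2.imwrite("pics/c3.png",R(b,150,130,160,120,5))
E
```

```text
(no output)
```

View pics/c1.png

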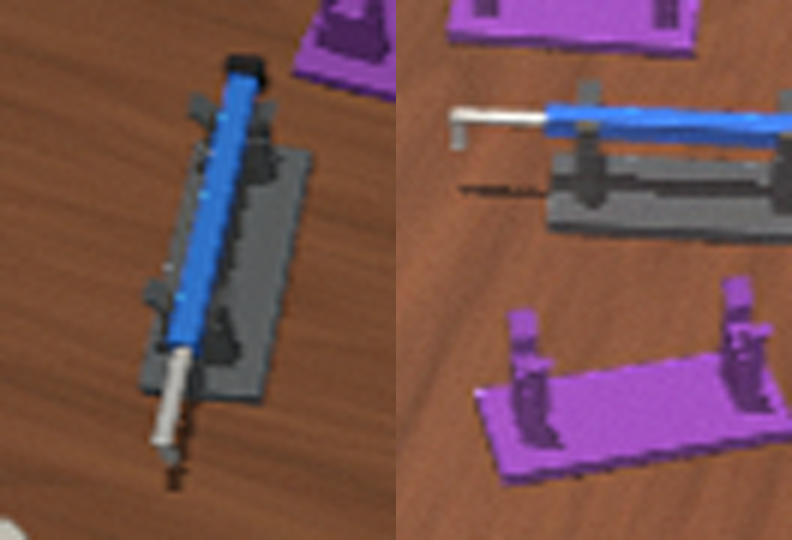

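View pics/c1b.png

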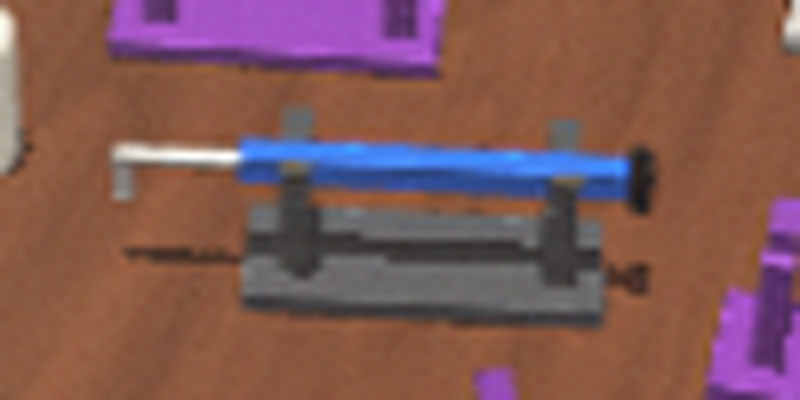

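View pics/c2.png

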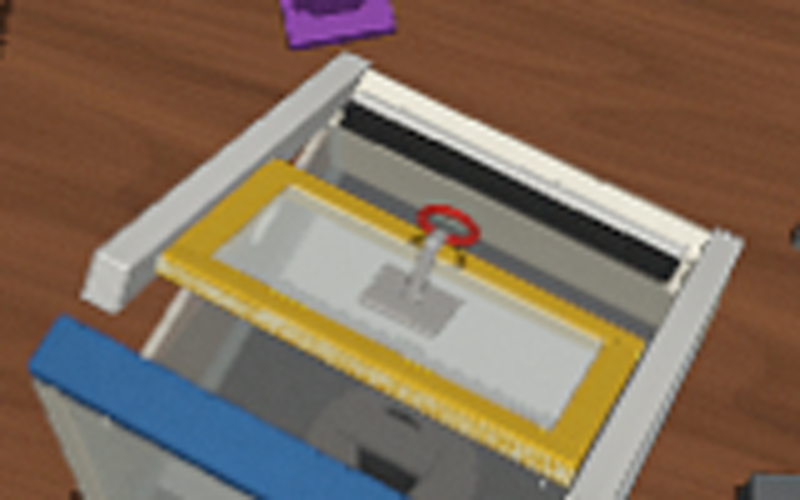

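View pics/c3.png

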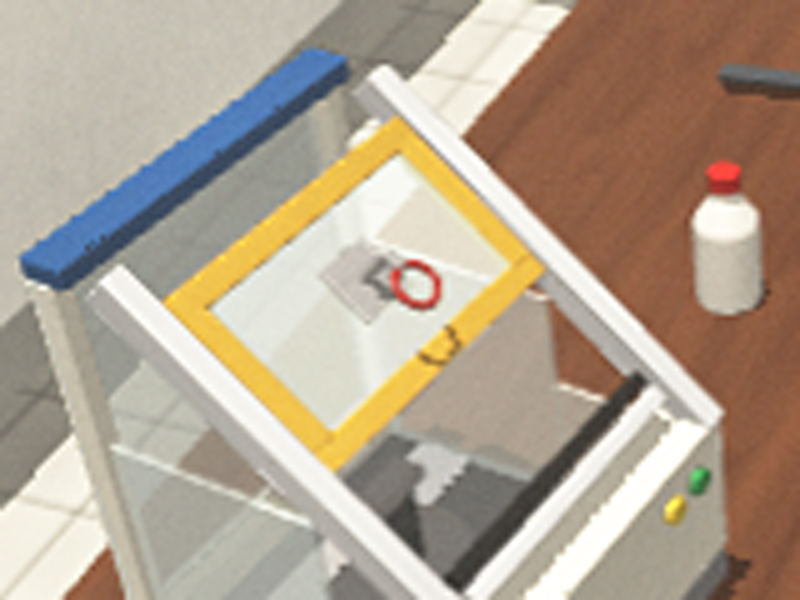

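The enlargement confirms it. The dark grey rest holds the blue pole, with its hook end at scene (237,214) and side (314,189). The red ring is at scene ≈(329,256) and side ≈(233,187). Next I'll triangulate.

```bash
cat > h.py <<'E'
import numpy as np,cv2,json
from scipy.optimize import least_squares
from scipy.spatial.transform import Rotation as Ro
def und(c,uv):
    K=c["intrinsics"];uv=np.atleast_2d(np.float64(uv))
    d=np.array([c["k1"],0,0,0,0.])
    return cv2.undistortPointsIter(uv[:,None],K,d,None,None,(3,100,1e-12))[:,0]
def proj(c,P):
    P=np.atleast_2d(np.float64(P));T=np.linalg.inv(c["pose"])
    return cv2.projectPoints(P,cv2.Rodrigues(T[:3,:3])[0],T[:3,3],c["intrinsics"],np.array([c["k1"],0,0,0,0.]))[0][:,0]
def tri(cs,uvs):
    x0=np.array([.6,0,.2])
    r=least_squares(lambda X:np.concatenate([(proj(c,X)[0]-u) for c,u in zip(cs,uvs)]),x0)
    return r.x,np.abs(r.fun).max()
def onz(c,uv,z):
    n=und(c,uv);d=np.c_[n,np.ones(len(n))]@c["pose"][:3,:3].T;o=c["pose"][:3,3]
    return o+d*((z-o[2])/d[:,2:])
E
python3 - <<'E'
from h import *
from rig import *
np.set_printoptions(precision=4,suppress=True)
S=get_calibration("scene");D=get_calibration("side")
A=cv2.imread("pics/scene0.png");B=cv2.imread("pics/side0.png")
def red(im,x0,y0,x1,y1):
    f=im.astype(int);m=(f[...,2]>110)&(f[...,1]<f[...,2]*.5)&(f[...,0]<f[...,2]*.5)
    k=np.zeros_like(m);k[y0:y1,x0:x1]=1
    ys,xs=np.where(m&k);return np.c_[xs,ys].astype(float)
ra=red(A,315,245,345,264);rb=red(B,222,175,242,196)
print(len(ra),ra.min(0),ra.max(0),len(rb),rb.min(0),rb.max(0))
# dist of ring: ellipse centers by bbox
for f in (lambda r:(r.min(0)+r.max(0))/2,lambda r:r.mean(0)):
    print("ring",tri([S,D],[f(ra),f(rb)]))
co={}
for n,u,v in [("LR",(296,242),(259,182.4)),("LL",(369,279),(215,223)),("UR",(272,262),(231,154)),("UL",(354,305),(184,189.4))]:
    co[n]=tri([S,D],[u,v]);print(n,co[n])
d=co["LL"][0]-co["LR"][0];print("y axis",d,np.degrees(np.arctan2(d[1],d[0])))
d=co["UL"][0]-co["UR"][0];print("y axis",d,np.degrees(np.arctan2(d[1],d[0])))
for a,b in(("UL","LL"),("UR","LR")):
    d=co[a][0]-co[b][0];print("x axis",d/np.linalg.norm(d),np.linalg.norm(d),np.degrees(np.arctan2(d[1],d[0])))
# pole fit
ax=[.140,.085,-.095]
us=[(237,213.8),(240,197.5),(250,152.5)];ud=[(314.4,188.8),(330.3,189.8),(378.8,192.3)]
def f(p):
    P=[[p[0]+a*np.cos(p[2]),p[1]+a*np.sin(p[2]),p[3]] for a in ax]
    return np.r_[(proj(S,P)-us).ravel(),(proj(D,P)-ud).ravel()]
r=least_squares(f,[.4,-.3,0,.063]);print("pole",r.x,np.degrees(r.x[2]),r.fun)
E
```

```text
43 [324. 251.] [335. 258.] 26 [228. 182.] [237. 191.]
ring (array([0.67  , 0.0593, 0.2857]), np.float64(0.21103670467667257))
ring (array([0.6692, 0.0591, 0.2848]), np.float64(0.14922597513660207))
LR (array([ 0.6423, -0.0396,  0.2337]), np.float64(0.9917520944364924))
LL (array([0.6772, 0.1648, 0.2343]), np.float64(0.15361038909435365))
UR (array([ 0.7381, -0.0599,  0.3052]), np.float64(1.0405314169923088))
UL (array([0.7721, 0.1464, 0.311 ]), np.float64(1.5943974581688565))
y axis [0.0349 0.2043 0.0006] 80.30130028904445
y axis [0.034  0.2063 0.0058] 80.63917331272397
x axis [ 0.7689 -0.1491  0.6217] 0.12332946494105086 -10.97266686119843
x axis [ 0.7898 -0.1676  0.59  ] 0.12123234019695737 -11.983252063305645
pole [ 0.4035 -0.3175  0.2416  0.0572] 13.841949857783238 [-0.1262 -1.1672  0.1665  0.259   0.098   0.7729  0.7111  0.2727 -0.4747
 -0.0506 -0.5343 -0.3174]
```

>>> apply_moves:
  motion:
    - [[14, 30, 0, 0, 0, -2], [30, 65, -2, 0, 0, -4], [48, 102, -6, 0, 0, -6], [66, 140, -10, 0, 0, -8], [84, 178, -15, 0, 0, -10], [100, 214, -20, 0, 0, -11.2], [114, 246, -24, 0, 0, -11.2], [124, 264, -26, 0, 0, -11.2], [127, 271, -26, 0, 0, -11.2], [127, 271, -26, 0, 0, -11.2]]
  jaw: 60

```text
clock: 1.15
ee_pos: [0.4028, -0.3172, 0.1796]
tool_rot: [-3.142, 0.0, 0.244]
force: [-1.1, 0.2, 0.4]
width: 0.06
```

```bash
python3 - <<'E'
from rig import *
import cv2,pickle
c=get_calibration("wrist");s=read_state();print(s["ee_pos"],s["tool_rot"],s["q"],s["force"],s["width"])
im=grab_frame("wrist")[:,:,::-1];cv2.imwrite("pics/w1.png",im);pickle.dump(c,open("w1.pkl","wb"))
E
```

```text
[ 0.402761   -0.31721243  0.17964102] [-3.14151742e+00  1.01402578e-04  2.43774249e-01] [ 0.71234842  0.07943043 -0.13889336  1.82413015  0.01164341  1.23893896
 -0.75692962] [-1.13172975  0.17525023  0.35934919] 0.060016411175200554
```

View pics/w1.png

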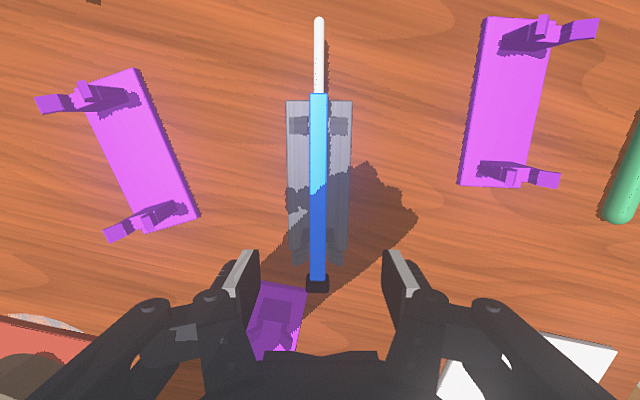

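The wrist picture shows the pole nearly upright in the image: rod end ≈(319,18), grip front edge ≈(318,94), grip rear ≈(317,281), and the rest's posts at rows ~125 and ~245. Next I'll fit the pole to it.

```bash
python3 - <<'E'
from h import *
import pickle
np.set_printoptions(precision=4,suppress=True)
c=pickle.load(open("w1.pkl","rb"));im=cv2.imread("pics/w1.png").astype(int)
m=(im[...,0]>120)&(im[...,0]-im[...,2]>70)
m[:, :300]=0;m[:,340:]=0
# edges of grip along rows
rows=[];
for r in range(90,290):
    x=np.where(m[r])[0]
    if len(x): rows.append((r,x.min(),x.max(),len(x)))
print(rows[0],rows[-1],rows[20],rows[120])
t=[( (a+b)/2,r) for r,a,b,n in rows if n>10]
P=onz(c,t,.071)
d=np.linalg.svd(P[:,:2]-P[:,:2].mean(0))[2][0];d*=np.sign(d[0])
print("yaw",np.degrees(np.arctan2(d[1],d[0])))
f=onz(c,[t[0]],.071)[0];b=onz(c,[t[-1]],.071)[0]
print(f,b,np.linalg.norm(f-b))
mid=P[:,:2].mean(0)
e=P[:,:2]@d; print("centre line near", mid+d*((e.max()+.0-0.085)-mid@d), "from rear",mid+d*((e.min()+.095)-mid@d))
for z in(.071,): print("width",np.linalg.norm(onz(c,[(rows[20][1]-.5,rows[20][0])],z)-onz(c,[(rows[20][2]+.5,rows[20][0])],z)))
E
```

```text
(93, np.int64(310), np.int64(326), 17) (280, np.int64(311), np.int64(324), 14) (113, np.int64(309), np.int64(327), 19) (213, np.int64(310), np.int64(325), 16)
yaw 13.620878458330242
[ 0.4877 -0.2937  0.071 ] [ 0.3146 -0.3359  0.071 ] 0.17814036702077465
centre line near [ 0.405  -0.3137] from rear [ 0.4068 -0.3133]
width 0.0163415523137214
```

```bash
python3 - <<'E'
import cv2
im=cv2.imread("pics/w1.png")
cv2.imwrite("pics/w1c.png",cv2.resize(im[80:300,260:380],None,fx=2.7,fy=2.7,interpolation=cv2.INTER_CUBIC))
E
```

```text
(no output)
```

View pics/w1c.png

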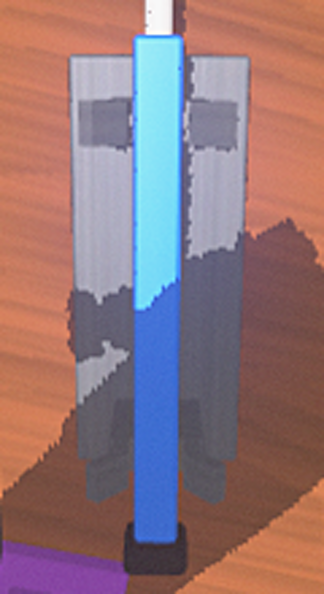

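>>> apply_moves:
  motion:
    - [[2, 2, -25, 0, 0, -0.3], [3, 4, -60, 0, 0, -0.3], [3, 4, -95, 0, 0, -0.3], [3, 4, -118, 0, 0, -0.3], [3, 4, -130, 0, 0, -0.3], [3, 4, -135, 0, 0, -0.3], [3, 4, -135, 0, 0, -0.3], [3, 4, -135, 0, 0, -0.3]]

```text
clock: 2.0
ee_pos: [0.4062, -0.3145, 0.0458]
tool_rot: [3.14, -0.001, 0.237]
force: [-0.1, -0.2, 0.2]
width: 0.0599
```

```bash
python3 - <<'E'
from rig import *
import cv2,pickle
s=read_state();print(s["clock"],s["ee_pos"],s["tool_rot"],s["q"],s["force"],s["width"])
im=grab_frame("wrist")[:,:,::-1];cv2.imwrite("pics/w2.png",im)
im=grab_frame("side")[:,:,::-1];cv2.imwrite("pics/s2.png",cv2.resize(im[130:260,270:430],None,fx=5,fy=4.6))
E
```

```text
2.0 [ 0.40617338 -0.31451253  0.04578508] [ 3.14019560e+00 -1.13952765e-03  2.36596897e-01] [ 0.70223073  0.21338119 -0.14379274  1.96931454  0.03725725  0.95956348
 -0.79387744] [-0.11086748 -0.15523592  0.16567775] 0.05990645283080865
```

View pics/w2.png

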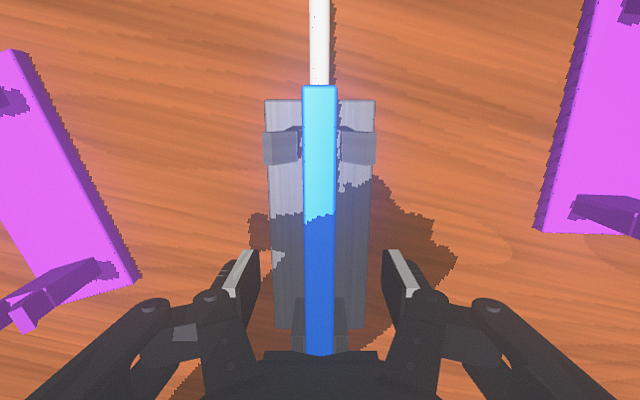

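View pics/s2.png

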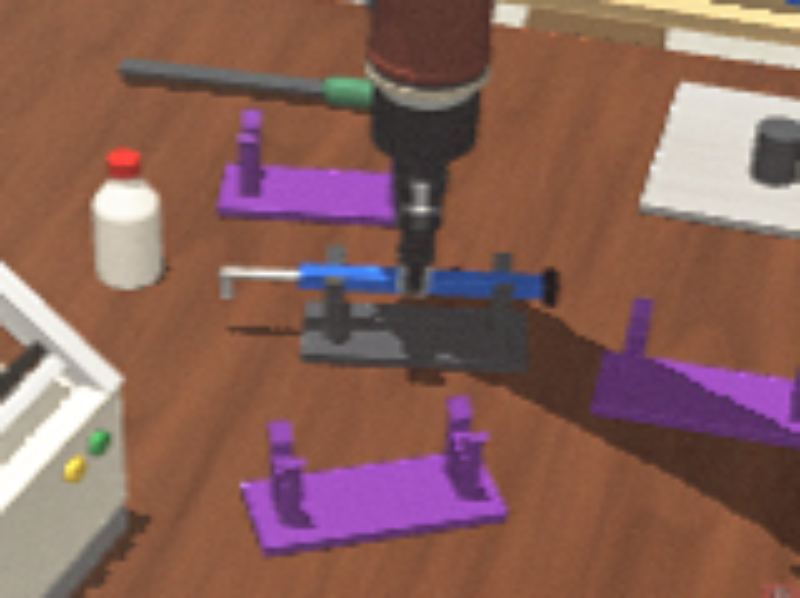

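The wrist picture has the grip at column ~319, centred between the pads (247 and 395). The side picture has the fingers standing between both dark posts. I'll close now, first measuring the grip offset along the pole.

>>> apply_moves:
  motion:
    - [[0, 0, 0, 0, 0, 0], [0, 0, 0, 0, 0, 0], [0, 0, 0, 0, 0, 0], [0, 0, 0, 0, 0, 0], [0, 0, 0, 0, 0, 0], [0, 0, 0, 0, 0, 0]]
  jaw: 10
  force: 80

```text
clock: 2.7
ee_pos: [0.4057, -0.3139, 0.045]
tool_rot: [3.141, -0.0, 0.237]
force: [-1.1, 0.7, 5.6]
width: 0.0111
```

```bash
python3 - <<'E'
from rig import *
from h import *
np.set_printoptions(precision=4,suppress=True)
c=get_calibration("wrist");s=read_state();print(s["clock"],s["ee_pos"],s["tool_rot"],s["force"],s["width"])
im=grab_frame("wrist")[:,:,::-1];cv2.imwrite("pics/w3.png",im)
f=im.astype(int);m=(f[...,0]>120)&(f[...,0]-f[...,2]>70);m[:,:290]=0;m[:,350:]=0
rr=[r for r in range(60,250) if m[r].sum()>20];t=[(np.where(m[r])[0].mean(),r) for r in rr]
R=Ro.from_euler("xyz",s["tool_rot"]).as_matrix()
for z in (.069,.071,.073):
  P=onz(c,[(t[0][0],t[0][1]-.5),t[-1]],z); print(z,P[0],(P-s["ee_pos"])@R)
P=onz(c,t,.071);d=P[0]-P[-1];print(np.degrees(np.arctan2(d[1],d[0])),np.degrees(s["tool_rot"][2]))
E
```

```text
2.7 [ 0.4057 -0.3139  0.045 ] [ 3.1411 -0.0003  0.2369] [-1.084   0.7393  5.6102] 0.011091483957445008
0.069 [ 0.4882 -0.2936  0.069 ] [[ 0.085  -0.0004 -0.024 ]
 [ 0.0059 -0.0003 -0.024 ]]
0.071 [ 0.4881 -0.2937  0.071 ] [[ 0.0848 -0.0004 -0.026 ]
 [ 0.0069 -0.0003 -0.026 ]]
0.073 [ 0.4879 -0.2937  0.073 ] [[ 0.0847 -0.0004 -0.028 ]
 [ 0.0078 -0.0003 -0.028 ]]
13.590489466701918 13.574030751835293
```

View pics/w3.png

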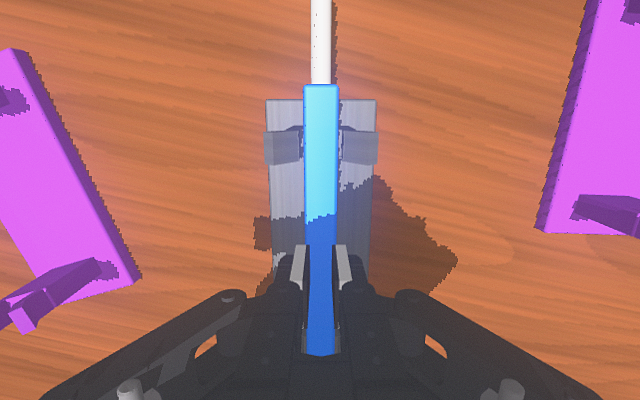

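>>> apply_moves:
  motion:
    - [[0, 0, 0, 0, 0, 0], [0, 0, 0, 0, 0, 0], [0, 0, 0, 0, 0, 0]]

```text
clock: 3.05
ee_pos: [0.4057, -0.3139, 0.045]
tool_rot: [3.141, -0.0, 0.237]
force: [-0.6, 0.3, 5.3]
width: 0.0107
```

```bash
python3 - <<'E'
from rig import *
import cv2,numpy as np
s=read_state();print(s["force"],s["width"],s["ft_torque"])
w=cv2.imread("pics/w3.png");im=grab_frame("side")[:,:,::-1]
cv2.imwrite("pics/s4.png",np.hstack([cv2.resize(im[165:215,310:390],None,fx=6,fy=6,interpolation=2),cv2.resize(w[230:370,270:370],None,fx=3,fy=300/140)]))
E
```

```text
[-0.60765143  0.31338457  5.34959974] 0.010699693964388475 [0.04184661 0.26035853 0.06451519]
```

View pics/s4.png

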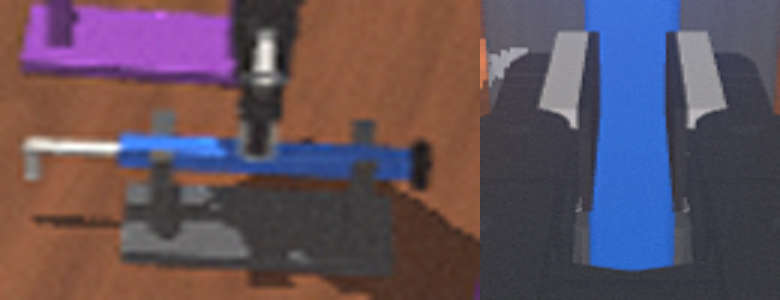

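>>> apply_moves:
  motion:
    - [[0, 0, 4, 0, 0, 0], [0, 0, 15, 0, 0, 0], [0, 0, 35, 0, 0, 0], [0, 0, 60, 0, 0, 0], [0, 0, 90, 0, 0, 0], [0, 0, 115, 0, 0, 0], [0, 0, 130, 0, 0, 0], [0, 0, 130, 0, 0, 0]]

```text
clock: 3.9
ee_pos: [0.4067, -0.3142, 0.1775]
tool_rot: [3.139, -0.003, 0.237]
force: [0.1, -0.3, -0.0]
width: 0.0102
```

```bash
python3 - <<'E'
from rig import *
from h import *
np.set_printoptions(precision=4,suppress=True)
c=get_calibration("wrist");s=read_state();print(s["clock"],s["ee_pos"],s["tool_rot"],s["q"],s["force"],s["ft_torque"],s["width"])
im=grab_frame("wrist")[:,:,::-1];cv2.imwrite("pics/w5.png",im)
im=grab_frame("side")[:,:,::-1];cv2.imwrite("pics/s5.png",im)
E
```

```text
3.9 [ 0.4067 -0.3142  0.1775] [ 3.1386 -0.0028  0.2372] [ 0.7075  0.0804 -0.1434  1.8277  0.0122  1.2303 -0.7731] [ 0.117  -0.3311 -0.0464] [ 0.0054 -0.0297  0.0606] 0.010174753994057602
```

View pics/w5.png

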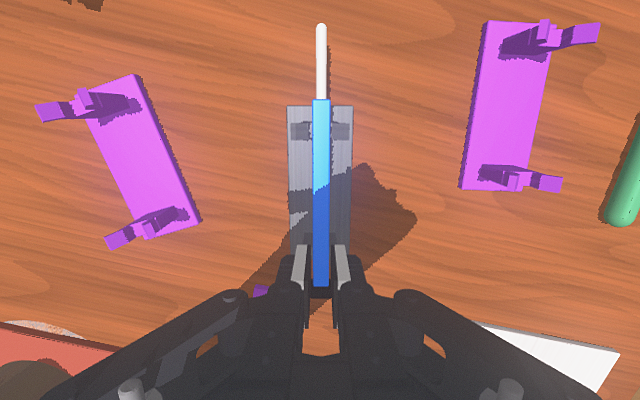

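View pics/s5.png

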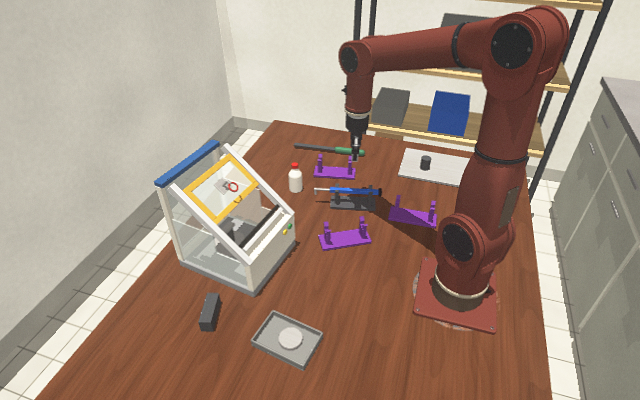

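The fingers came up empty: the blue grip still lies in the rest (wrist (320,195), side (348,190)). The opening of 11 mm with a 5 N upward push means the pads closed on top of the grip. I'll check where the fingertips really are.

```bash
python3 - <<'E'
from rig import *
from h import *
np.set_printoptions(precision=4,suppress=True)
c=get_calibration("wrist");s=read_state()
D=get_calibration("side");S=get_calibration("scene")
R=Ro.from_euler("xyz",s["tool_rot"]).as_matrix();p=s["ee_pos"]
for z in(0,-.019,-.03,-.05): 
    q=[p+R@np.array(o) for o in ([.011,-.006,z],[.011,.006,z],[0,0,z])]
    print(z,proj(c,q).round(0).tolist(),proj(D,q[2:]).round(1),proj(S,q[2:]).round(1))
im=cv2.imread("pics/s5.png")
cv2.imwrite("pics/s5c.png",cv2.resize(im[60:210,300:400],None,fx=5,fy=4,interpolation=2)[:600])
a=grab_frame("scene")[:,:,::-1];cv2.imwrite("pics/sc5.png",cv2.resize(a[60:220,180:320],None,fx=5,fy=3.7,interpolation=2)[:600])
E
```

```text
0 [[311.0, 223.0], [331.0, 223.0], [321.0, 241.0]] [[353.6 165. ]] [[240.6 155.8]]
-0.019 [[310.0, 236.0], [333.0, 236.0], [321.0, 255.0]] [[353.9 160.5]] [[239.7 152.1]]
-0.03 [[309.0, 245.0], [334.0, 245.0], [321.0, 265.0]] [[354.1 157.9]] [[239.2 149.9]]
-0.05 [[307.0, 264.0], [335.0, 264.0], [321.0, 287.0]] [[354.4 153. ]] [[238.2 145.8]]
```

View pics/s5c.png

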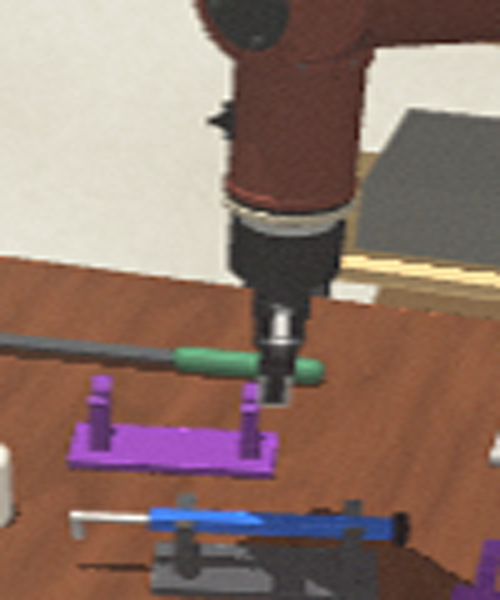

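View pics/sc5.png

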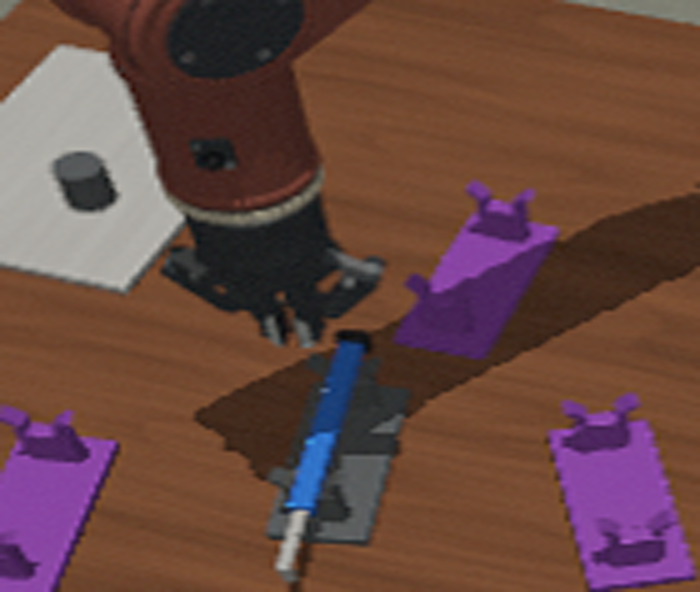

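Side (354.6,160.8) and scene (239,152) both put the real fingertips about 19 mm behind the reported TCP. I'll regrasp about 22 mm lower, which still leaves plenty of room between the posts.

>>> apply_moves:
  motion:
    - [[0, 0, 0, 0, 0, 0], [0, 0, -15, 0, 0, 0], [0, 0, -45, 0, 0, 0], [0, 0, -80, 0, 0, 0], [0, 0, -110, 0, 0, 0], [0, 0, -135, 0, 0, 0], [0, 0, -147, 0, 0, 0], [0, 0, -152, 0, 0, 0], [0, 0, -152, 0, 0, 0], [0, 0, -152, 0, 0, 0]]
  jaw: 60

```text
clock: 5.05
ee_pos: [0.4062, -0.3142, 0.0237]
tool_rot: [3.14, -0.001, 0.237]
force: [0.2, -0.5, 1.0]
width: 0.0598
```

>>> apply_moves:
  motion:
    - [[0, 0, 0, 0, 0, 0], [0, 0, 0, 0, 0, 0], [0, 0, 0, 0, 0, 0], [0, 0, 0, 0, 0, 0], [0, 0, 0, 0, 0, 0], [0, 0, 0, 0, 0, 0]]
  jaw: 10
  force: 80

```text
clock: 5.65
ee_pos: [0.406, -0.3141, 0.0234]
tool_rot: [3.141, -0.001, 0.237]
force: [-0.5, 0.2, 6.4]
width: 0.0145
```

```bash
python3 - <<'E'
from rig import *
from h import *
np.set_printoptions(precision=4,suppress=True)
s=read_state();print(s["clock"],s["ee_pos"],s["tool_rot"],s["q"],s["force"],s["ft_torque"],s["width"])
b=grab_frame("wrist")[:,:,::-1]
im=grab_frame("side")[:,:,::-1];cv2.imwrite("pics/s6.png",np.hstack([cv2.resize(im[130:230,310:390],None,fx=5,fy=5,interpolation=2),cv2.resize(b[150:350,240:400],None,fx=2.5,fy=2.5)]))
E
```

```text
5.65 [ 0.406  -0.3141  0.0234] [ 3.1407 -0.0007  0.2369] [ 0.7004  0.2429 -0.1434  1.9871  0.0436  0.9133 -0.7994] [-0.5176  0.2339  6.4367] [ 0.154   0.2603 -0.0433] 0.014532780283621977
```

View pics/s6.png

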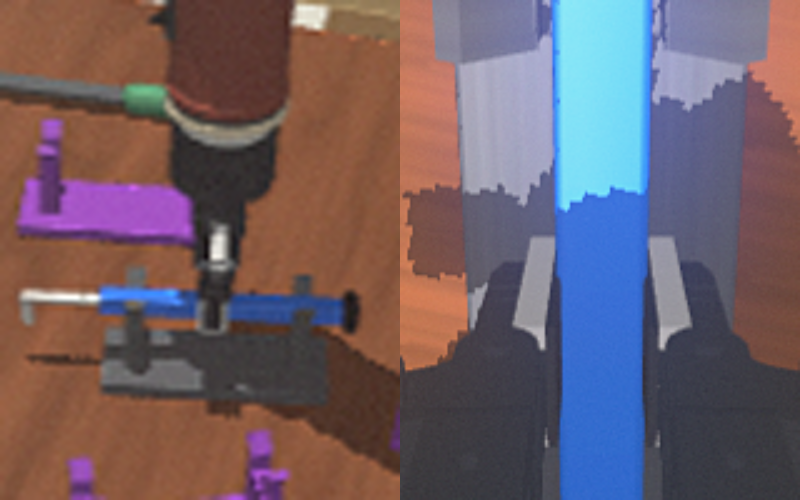

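The fingers now reach past the grip's underside and have stopped at 14.5 mm on it. Lifting.

>>> apply_moves:
  motion:
    - [[0, 0, 3, 0, 0, 0], [0, 0, 10, 0, 0, 0], [0, 0, 30, 0, 0, 0], [0, 0, 55, 0, 0, 0], [0, 0, 85, 0, 0, 0], [0, 0, 110, 0, 0, 0], [0, 0, 125, 0, 0, 0], [0, 0, 130, 0, 0, 0], [0, 0, 130, 0, 0, 0]]

```text
clock: 6.65
ee_pos: [0.4057, -0.3137, 0.153]
tool_rot: [3.141, -0.001, 0.237]
force: [0.3, 0.1, -2.7]
width: 0.014
```

```bash
cat > st.py <<'E'
from rig import *
from h import *
np.set_printoptions(precision=4,suppress=True)
E
python3 - <<'E'
from st import *
c=get_calibration("wrist");s=read_state();print(s["clock"],s["ee_pos"],s["tool_rot"],s["q"],s["force"],s["ft_torque"],s["width"])
b=grab_frame("wrist")[:,:,::-1];cv2.imwrite("pics/w7.png",b)
im=grab_frame("side")[:,:,::-1];cv2.imwrite("pics/s7.png",cv2.resize(im[110:230,270:400],None,fx=5,fy=5,interpolation=2))
E
```

```text
6.65 [ 0.4057 -0.3137  0.153 ] [ 3.141  -0.0005  0.2371] [ 0.7076  0.0994 -0.1445  1.8589  0.0155  1.1835 -0.7757] [ 0.3109  0.1296 -2.6787] [ 0.0126 -0.0157  0.0631] 0.01402727054012918
```

View pics/s7.png

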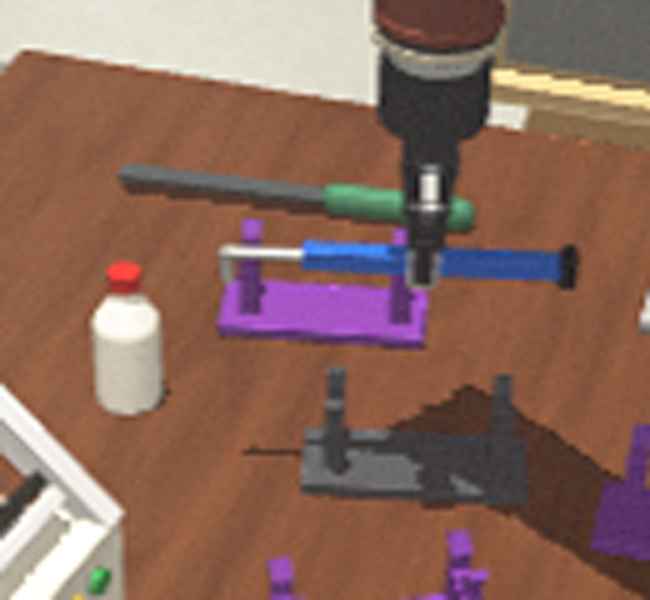

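View pics/w7.png

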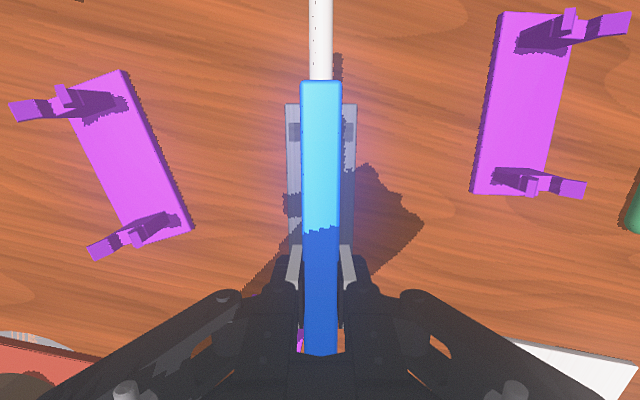

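```bash
cat > fk.py <<'E'
from h import *
import itertools
data=[([1.03382171,.33389501,.03982678,1.46628065,-.01341602,1.34334587,-.05849788],[.27533,-.58823,.20473],[-3.13993,0.00008,.4378]),
([.71234842,.07943043,-.13889336,1.82413015,.01164341,1.23893896,-.75692962],[.40276,-.31721,.17964],[-3.1415,.0001,.24377]),
([.70223,.21338,-.14379,1.96931,.03726,.95956,-.79388],[.40617,-.31451,.04579],[3.1402,-.00114,.2366]),
([.7004,.2429,-.1434,1.9871,.0436,.9133,-.7994],[.406,-.3141,.0234],[3.1407,-.0007,.2369]),
([.7076,.0994,-.1445,1.8589,.0155,1.1835,-.7757],[.4057,-.3137,.153],[3.141,-.0005,.2371])]
def fk(q,p,sg):
    d,L1,L2,L3,a1,o1,o7=p[:7]
    r=lambda ax,a:Ro.from_euler(ax,a).as_matrix()
    R=r("z",sg[0]*q[0]+o1);X=np.array([0,0,d])+R@[a1,p[7],0]
    R=R@r("y",q[1])@r("z",sg[1]*q[2]);X=X+R@[0,p[8],L1]
    R=R@r("y",q[3])@r("z",sg[2]*q[4]);X=X+R@[0,p[9],L2]
    R=R@r("y",q[5])@r("z",sg[3]*q[6]+o7);X=X+R@[0,0,L3]
    return X,R
def res(p,sg):
    o=[]
    for q,x,e in data:
        X,R=fk(q,p,sg);Rm=Ro.from_euler("xyz",e).as_matrix()
        o+=list((X-x)*10)+list((Ro.from_matrix(R.T@Rm).as_rotvec())*2)
    return np.r_[o,(p[0]-.34)*.05,np.r_[p[7:],p[4]]*.05]
if __name__=="__main__":
    np.set_printoptions(precision=4,suppress=True)
    out=[]
    for sg in itertools.product([-1],[1,-1],[1,-1],[1,-1]):
        for o7 in(0,np.pi/2,np.pi,-np.pi/2):
            r=least_squares(res,[.34,.5,.5,.5,0,0,o7,0,0,0],args=(sg,));out.append((r.cost,sg,r.x))
    out.sort(key=lambda t:t[0])
    for o in out[:5]:print(o)
E
python3 fk.py
```

```text
(np.float64(2.301263243847377e-06), (-1, -1, -1, -1), array([ 0.3365,  0.4826,  0.5035,  0.4736, -0.0002,  0.0004,  1.5712,
       -0.0235, -0.0185, -0.0027]))
(np.float64(2.3012632438477526e-06), (-1, -1, -1, -1), array([ 0.3365,  0.4826,  0.5035,  0.4736, -0.0002,  0.0004,  1.5712,
       -0.0235, -0.0185, -0.0027]))
(np.float64(2.301263243849766e-06), (-1, -1, -1, -1), array([ 0.3365,  0.4826,  0.5035,  0.4736, -0.0002,  0.0004,  1.5712,
       -0.0235, -0.0185, -0.0027]))
(np.float64(2.3012632438505105e-06), (-1, -1, -1, -1), array([ 0.3365,  0.4826,  0.5035,  0.4736, -0.0002,  0.0004, -4.712 ,
       -0.0235, -0.0185, -0.0027]))
(np.float64(0.026273475364565767), (-1, -1, 1, -1), array([-0.1377,  0.486 ,  0.5003,  0.0036,  0.0014, -0.0019,  1.547 ,
       -0.0131, -0.0134, -0.0168]))
```

```bash
cat > plan.py <<'E'
from fk import *
ring=np.array([.6696,.0592,.2853]);psi=np.radians(-9.6)
def axes(t,yaw):  # pole axes for incline t, yaw
    return Ro.from_euler("xyz",[0,-t,yaw]).as_matrix()   # columns x,y,z (x up)
RR=axes(np.radians(40),psi)
HK=.138
GT=np.array([0,0,-.040]) # grip in tool
def tcp(t,yaw,h,s,ring=ring,dx=0,lat=0):
    # pole centre line crosses hook axis at distance h along hook above ring centre; s travel down slope
    A=axes(t,yaw); g=ring-RR[:,0]*s+RR[:,0]*dx+RR[:,1]*lat+A[:,2]*h-A[:,0]*HK
    Rt=A@np.diag([1,-1,-1]); return g-Rt@GT,Rt
lo=np.array([-2.58,-.38,-1.3,.25,-1.5,.08,-2.65]);hi=np.array([2.58,2.09,1.39,2.4,4.64,2.09,2.65])
def ik(p,X,R,q0):
    f=lambda q:np.r_[(fk(q,p,SG)[0]-X)*10,Ro.from_matrix(fk(q,p,SG)[1].T@R).as_rotvec()*3,(q-q0)*1e-3]
    r=least_squares(f,np.clip(q0,lo+1e-3,hi-1e-3),bounds=(lo,hi));e=f(r.x)
    return r.x,np.linalg.norm(e[:3])/10*1000,np.degrees(np.linalg.norm(e[3:6])/3)
SG=(-1,-1,-1,-1)
if __name__=="__main__":
    from rig import *
    np.set_printoptions(precision=3,suppress=True)
    D=get_calibration("side")
    n=und(D,[(457,241)])[0];d=D["pose"][:3,:3]@[n[0],n[1],1];o=D["pose"][:3,3]
    for y in(.06,.09,.12):print(y,o+d*((y-o[1])/d[1]))
    for d0 in(.30,.34,.38):
        p=np.array([ .3365,.4826,.5035,.4736,-.0002,.0004,1.5712,-.0235,-.0185,-.0027]);p[3]+=d0-p[0];p[0]=d0
        for t in (10,15,20,25):
            q=np.array(data[-1][0]);o=[]
            for h,s in((.05,-.0),(.011,0),(.011,.05),(.011,.08),(.011,.1),(.011,.118)):
                X,R=tcp(np.radians(t),psi,h,s);q,e,a=ik(p,X,R,q);o.append((round(e,1),round(a,1)))
            print(d0,t,o,q)
E
python3 plan.py
```

```text
0.06 [0.046 0.06  0.26 ]
0.09 [0.049 0.09  0.287]
0.12 [0.053 0.12  0.314]
0.3 10 [(np.float64(0.0), np.float64(0.0)), (np.float64(0.0), np.float64(0.0)), (np.float64(0.0), np.float64(0.0)), (np.float64(0.0), np.float64(0.0)), (np.float64(0.0), np.float64(0.0)), (np.float64(0.0), np.float64(0.0))] [ 0.305 -0.153 -0.628  2.087 -0.009  1.025 -2.059]
0.3 15 [(np.float64(0.0), np.float64(0.0)), (np.float64(0.0), np.float64(0.0)), (np.float64(0.0), np.float64(0.0)), (np.float64(0.0), np.float64(0.0)), (np.float64(0.0), np.float64(0.0)), (np.float64(0.0), np.float64(0.0))] [ 0.373 -0.217 -0.707  2.164 -0.018  0.914 -2.068]
0.3 20 [(np.float64(0.0), np.float64(0.0)), (np.float64(0.0), np.float64(0.0)), (np.float64(0.0), np.float64(0.0)), (np.float64(0.0), np.float64(0.0)), (np.float64(0.0), np.float64(0.0)), (np.float64(0.0), np.float64(0.0))] [ 0.459 -0.286 -0.803  2.238 -0.045  0.799 -2.067]
0.3 25 [(np.float64(0.0), np.float64(0.0)), (np.float64(0.0), np.float64(0.0)), (np.float64(0.0), np.float64(0.0)), (np.float64(0.0), np.float64(0.0)), (np.float64(0.0), np.float64(0.0)), (np.float64(
[... 1582 characters left out ...]
4(0.0), np.float64(0.0)), (np.float64(0.0), np.float64(0.0)), (np.float64(0.0), np.float64(0.0))] [ 0.418 -0.278 -0.751  2.198 -0.079  0.918 -2.033]
0.38 20 [(np.float64(0.0), np.float64(0.0)), (np.float64(0.0), np.float64(0.0)), (np.float64(0.0), np.float64(0.0)), (np.float64(0.0), np.float64(0.0)), (np.float64(0.0), np.float64(0.0)), (np.float64(0.0), np.float64(0.0))] [ 0.51  -0.38  -0.851  2.284 -0.156  0.809 -1.996]
0.38 25 [(np.float64(0.0), np.float64(0.0)), (np.float64(0.0), np.float64(0.0)), (np.float64(0.0), np.float64(0.0)), (np.float64(0.0), np.float64(0.0)), (np.float64(0.0), np.float64(0.0)), (np.float64(0.0), np.float64(0.0))] [ 0.258 -0.38  -0.718  2.377  0.011  0.699 -2.214]
```

```bash
cat > tgt.py <<'E'
import sys
from plan import *
from rig import *
np.set_printoptions(precision=2,suppress=True)
def rel(X,R,X0,R0):
    return np.r_[(X-X0)*1000,np.degrees(Ro.from_matrix(R@R0.T).as_rotvec())]
def cur():
    s=read_state();return s["ee_pos"],Ro.from_euler("xyz",s["tool_rot"]).as_matrix()
E
python3 - <<'E'
from tgt import *
X0,R0=cur()
for h in(.10,.06,.011):
    X,R=tcp(np.radians(20),psi,h,0);print(h,X,rel(X,R,X0,R0))
S=get_calibration("scene");D=get_calibration("side")
print("bottle",tri([S,D],[(203,228),(295,166)]), "sill-ish")
for n,u,v in [("railfrontR",(240+355/5,210+55/5),(150+718/5,130+410/5)),("railtopR",(240+100/5,210+255/5),(150+375/5,130+70/5))]:print(n,tri([S,D],[u,v]))
E
```

```text
0.1 [0.52 0.08 0.29] [116.5  397.56 142.82   0.64 -20.18 -22.96]
0.06 [0.53 0.08 0.26] [129.99 395.28 105.23   0.64 -20.18 -22.96]
0.011 [0.55 0.08 0.21] [146.51 392.49  59.19   0.64 -20.18 -22.96]
bottle (array([ 0.64, -0.34,  0.1 ]), np.float64(0.21477887058580336)) sill-ish
railfrontR (array([ 0.53, -0.04,  0.15]), np.float64(0.5535010903463728))
railtopR (array([ 0.76, -0.08,  0.33]), np.float64(0.8420727828277563))
```

>>> apply_moves:
  motion:
    - [[0, 0, 20, 0, -1, -1], [0, 5, 50, 0, -3, -3], [0, 20, 80, 0, -5, -5], [5, 45, 110, 0, -8, -8], [10, 75, 135, 0, -10, -10], [20, 108, 150, 0.2, -12, -12], [30, 142, 160, 0.3, -14, -14], [42, 178, 165, 0.4, -16, -16], [55, 214, 165, 0.5, -18, -18], [68, 250, 165, 0.6, -19, -20]]

```text
clock: 7.75
ee_pos: [0.4732, -0.0621, 0.3186]
tool_rot: [3.132, -0.332, -0.116]
force: [-0.1, -0.2, -2.2]
width: 0.0145
```

>>> apply_moves:
  motion:
    - [[13, 35, -3, 0, -0.4, -0.8], [24, 68, -6, 0, -0.7, -1.6], [33, 98, -10, 0, -1, -2.3], [41, 122, -14, 0, -1.1, -2.8], [46, 138, -18, 0, -1.2, -3], [48, 146, -21, 0, -1.2, -3], [48, 147, -22, 0, -1.2, -3], [48, 147, -22, 0, -1.2, -3]]

```text
clock: 8.55
ee_pos: [0.5212, 0.0824, 0.2956]
tool_rot: [3.134, -0.35, -0.168]
force: [0.1, -0.7, -1.7]
width: 0.0142
```

```bash
python3 - <<'E'
from tgt import *
s=read_state();print(s["clock"],s["ee_pos"],s["tool_rot"],s["q"],s["force"],s["width"])
X0,R0=cur()
for h in(.10,.06,.011):
    X,R=tcp(np.radians(20),psi,h,0);print(h,X,rel(X,R,X0,R0))
tip=X0+R0@[.138,0,-.0135];print("tip",tip)
a=grab_frame("scene")[:,:,::-1].copy();b=grab_frame("side")[:,:,::-1].copy();cv2.imwrite("pics/w8.png",grab_frame("wrist")[:,:,::-1])
cv2.imwrite("pics/sc8.png",a);cv2.imwrite("pics/sd8.png",b)
cv2.imwrite("pics/c8.png",np.hstack([cv2.resize(a[200:300,270:370],None,fx=4,fy=4,interpolation=2),cv2.resize(b[130:230,190:290],None,fx=4,fy=4,interpolation=2)]))
S=get_calibration("scene");D=get_calibration("side");print("proj tip",proj(S,tip),proj(D,tip))
E
```

```text
8.55 [0.52 0.08 0.3 ] [ 3.13 -0.35 -0.17] [ 0.59 -0.23 -0.79  1.87 -0.03  1.12 -1.95] [ 0.08 -0.71 -1.7 ] 0.014228306713315772
0.1 [0.52 0.08 0.29] [ 0.26  1.81 -1.11  0.4   0.    0.15]
0.06 [0.53 0.08 0.26] [ 13.75  -0.47 -38.7    0.4    0.     0.15]
0.011 [0.55 0.08 0.21] [ 30.28  -3.26 -84.75   0.4    0.     0.15]
tip [0.64 0.06 0.36]
proj tip [[335.25 233.06]] [[237.43 168.01]]
```

View pics/c8.png

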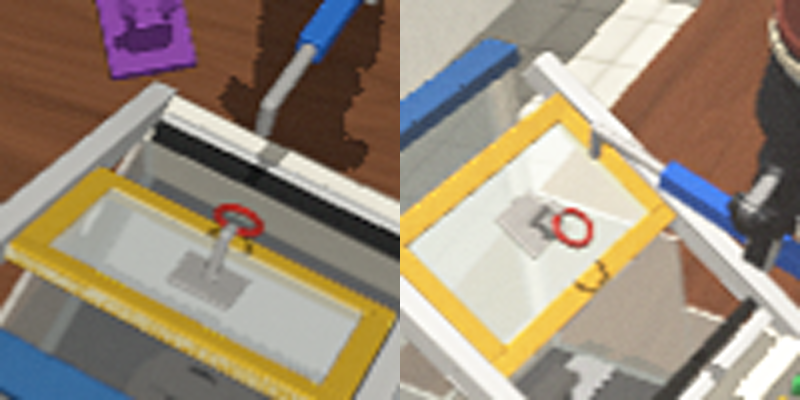

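View pics/sd8.png

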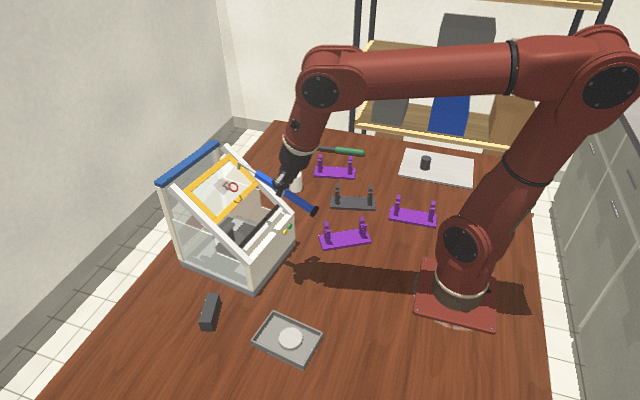

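View pics/w8.png

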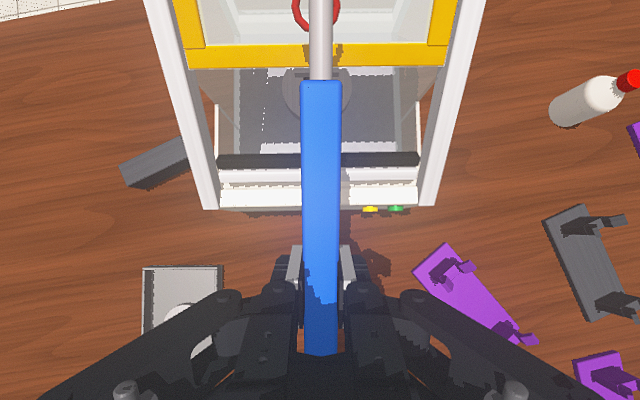

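```bash
python3 - <<'E'
from tgt import *
np.set_printoptions(precision=4,suppress=True)
S=get_calibration("scene");D=get_calibration("side")
X0,R0=cur();tip=X0+R0@[.138,0,-.0135]
print(tip,tri([S,D],[(336,233.0),(238.75,168.5)]))
# ring centre by rendering fit: ellipse contour of red pixels in both
A=cv2.imread("pics/sc8.png").astype(int);B=cv2.imread("pics/sd8.png").astype(int)
def red(f,x0,y0,x1,y1):
    m=(f[...,2]>100)&(f[...,1]<f[...,2]*.6)&(f[...,0]<f[...,2]*.6);k=np.zeros_like(m);k[y0:y1,x0:x1]=1
    ys,xs=np.where(m&k);return np.c_[xs,ys].astype(float)
ra=red(A,315,245,345,264);rb=red(B,222,175,242,196)
th=np.linspace(0,2*np.pi,72)
def f(x):
    o=[]
    P=x[:3]+.0135*(np.cos(th)[:,None]*RR[:,0]+np.sin(th)[:,None]*RR[:,1])
    for c,r in((S,ra),(D,rb)):
        p=proj(c,P);o.append(np.min(np.linalg.norm(r[:,None]-p[None],axis=2),axis=1))
    return np.concatenate(o)
r=least_squares(f,ring,x_scale=.001);print(r.x,np.abs(r.fun).mean(),len(ra),len(rb))
# wrist ring lateral: yaw of tool
c=get_calibration("wrist");print(proj(c,r.x),proj(c,ring),proj(c,X0+R0@[.10,0,-.04]),proj(c,X0+R0@[.085,0,-.048]))
E
```

```text
[0.6447 0.0614 0.3559] (array([0.642 , 0.0622, 0.3538]), np.float64(0.49283431790291843))
[0.67   0.0583 0.2855] 0.48055046365133747 50 35
[[318.1877   9.5089]] [[316.993   10.5509]] [[321.4692  37.386 ]] [[321.5089  77.7114]]
```

>>> apply_moves:
  motion:
    - [[2, 0, -8, 0.1, 0, 0], [7, 0, -22, 0.2, 0, 0.1], [13, 0, -38, 0.4, 0, 0.15], [17, -0.5, -48, 0.4, 0, 0.15], [18.5, -1, -52.5, 0.4, 0, 0.15], [18.5, -1, -52.5, 0.4, 0, 0.15], [18.5, -1, -52.5, 0.4, 0, 0.15]]

```text
clock: 9.4
ee_pos: [0.5402, 0.0824, 0.2436]
tool_rot: [-3.141, -0.35, -0.167]
force: [0.7, 0.2, -2.0]
width: 0.0142
```

```bash
cat > look.py <<'E'
from tgt import *
np.set_printoptions(precision=4,suppress=True)
def look(k,tau=20):
    s=read_state();print(s["clock"],s["ee_pos"],s["tool_rot"],"F",s["force"],"T",s["ft_torque"],s["width"])
    X0,R0=cur();tip=X0+R0@[.138,0,-.0135];print("tip",tip,"tip-ring in ring frame mm",(RR.T@(tip-ring))*1000)
    a=grab_frame("scene")[:,:,::-1].copy();b=grab_frame("side")[:,:,::-1].copy()
    cv2.imwrite(f"pics/sc{k}.png",a);cv2.imwrite(f"pics/sd{k}.png",b)
    cv2.imwrite(f"pics/c{k}.png",np.hstack([cv2.resize(a[220:270,300:350],None,fx=8,fy=8,interpolation=2),cv2.resize(b[150:200,210:260],None,fx=8,fy=8,interpolation=2)]))
    S=get_calibration("scene");D=get_calibration("side");print("proj tip",proj(S,tip),proj(D,tip),"ring",proj(S,ring),proj(D,ring))
    return X0,R0
E
python3 - <<'E'
from look import *
X0,R0=look(9)
for h in(.03,.011):
    X,R=tcp(np.radians(20),psi,h,0);print(h,X,rel(X,R,X0,R0))
E
```

```text
9.4 [0.5402 0.0824 0.2436] [-3.141  -0.3499 -0.1669] F [ 0.7162  0.2144 -2.0086] T [0.1016 0.5315 0.0388] 0.014154679454711024
tip [0.6635 0.0616 0.3036] tip-ring in ring frame mm [ 6.8212  1.3527 18.153 ]
proj tip [[331.6688 249.5866]] [[233.6022 182.1646]] ring [[329.5884 254.5898]] [[232.8835 186.4767]]
0.03 [0.5451 0.0803 0.2287] [  4.9077  -2.1249 -14.8917  -0.0226   0.0549  -0.0499]
0.011 [0.5515 0.0792 0.2109] [ 11.3151  -3.2087 -32.7458  -0.0226   0.0549  -0.0499]
```

View pics/c9.png

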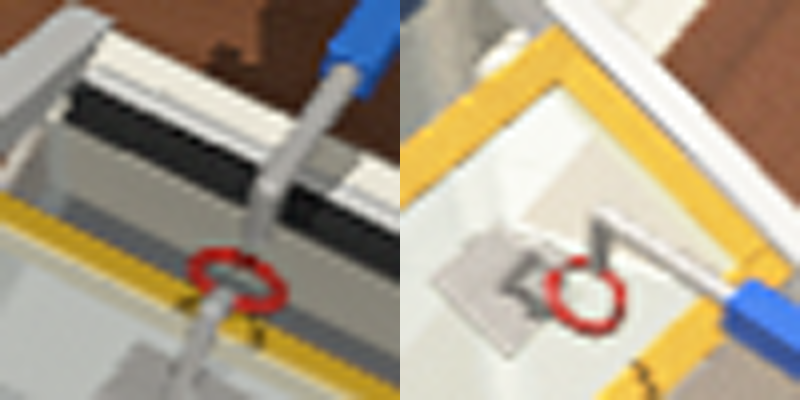

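```bash
python3 - <<'E'
from look import *
S=get_calibration("scene");D=get_calibration("side")
t,e=tri([S,D],[(332.0,250.2),(234.9,183.6)]);r,e2=tri([S,D],[(329.6,255.1),(233.25,186.75)])
print(t,e,r,e2,(RR.T@(t-r))*1000)
E
```

```text
[0.6616 0.0616 0.298 ] 0.41907648403122266 [0.6696 0.059  0.2836] 0.26440326569701256 [ 2.8721  1.185  16.4729]
```

>>> apply_moves:
  motion:
    - [[3, -1.5, -5, 0, 0, 0], [6, -2.3, -13.5, 0, 0, 0], [8, -2.7, -19.5, 0, 0, 0], [8, -2.7, -19.5, 0, 0, 0], [8, -2.7, -19.5, 0, 0, 0]]

```text
clock: 10.0
ee_pos: [0.5479, 0.0797, 0.2232]
tool_rot: [-3.141, -0.349, -0.167]
force: [0.3, -0.1, -2.1]
width: 0.0144
```

```bash
python3 - <<'E'
from look import *
X0,R0=look(10)
X,R=tcp(np.radians(20),psi,.011,0,dx=.0015);print(X,rel(X,R,X0,R0))
E
```

```text
10.0 [0.5479 0.0797 0.2232] [-3.1409 -0.3487 -0.1668] F [ 0.2533 -0.1043 -2.1255] T [ 0.1237  0.5043 -0.0091] 0.014416895344919222
tip [0.6712 0.0589 0.2831] tip-ring in ring frame mm [-0.1553 -0.0109 -2.7901]
proj tip [[329.2209 255.5244]] [[232.5104 186.9378]] ring [[329.5884 254.5898]] [[232.8835 186.4767]]
[0.5527 0.079  0.2118] [  4.7458  -0.7078 -11.4089  -0.0383  -0.0145  -0.0548]
```

View pics/c10.png

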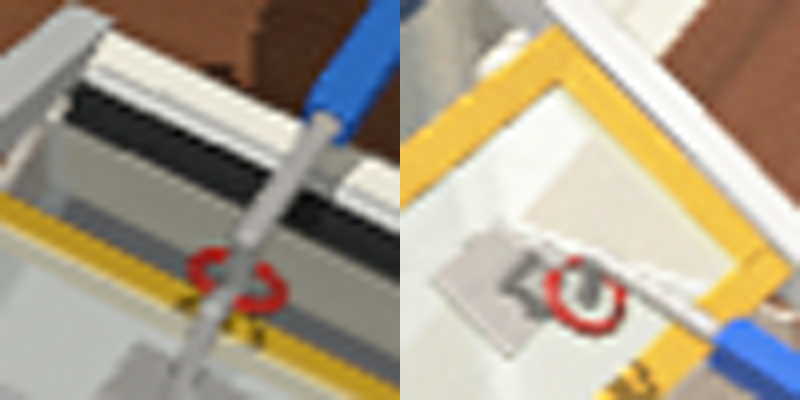

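The tip is inside the ring in both views (scene crop (238,280), side crop (592,300)) and there is no contact force. I'll go on inserting.

>>> apply_moves:
  motion:
    - [[1, 0, -3, 0, 0, 0], [2.4, -0.4, -6, 0, 0, 0], [3.6, -0.6, -9, 0, 0, 0], [4.5, -0.7, -11, 0, 0, 0], [4.5, -0.7, -11, 0, 0, 0], [4.5, -0.7, -11, 0, 0, 0]]

```text
clock: 10.7
ee_pos: [0.5525, 0.079, 0.2126]
tool_rot: [-3.141, -0.349, -0.167]
force: [-0.6, -0.4, -2.6]
width: 0.0142
```

```bash
python3 - <<'E'
from look import *
X0,R0=look(11)
print("10mm down slope:",-RR[:,0]*10, "ring z",RR[:,2]*10)
E
```

```text
10.7 [0.5525 0.079  0.2126] [-3.141  -0.3494 -0.1668] F [-0.5936 -0.3964 -2.6046] T [0.0988 0.4251 0.0331] 0.014174604561544676
tip [0.6758 0.0582 0.2725] tip-ring in ring frame mm [ -3.3949   0.07   -13.8822]
proj tip [[328.1845 258.8218]] [[231.6612 189.4463]] ring [[329.5884 254.5898]] [[232.8835 186.4767]]
10mm down slope: [-7.5532  1.2775 -6.4279] ring z [-6.3379  1.072   7.6604]
```

View pics/c11.png

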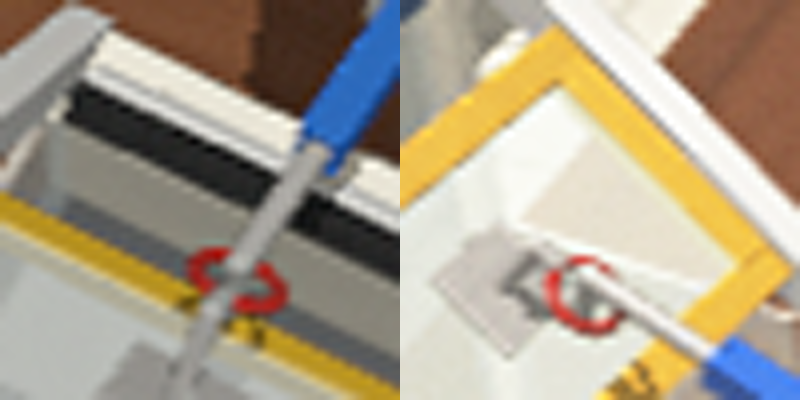

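>>> apply_moves:
  motion:
    - [[-0.8, 0.1, -0.6, 0, 0, 0], [-1.5, 0.3, -1.3, 0, 0, 0], [-2.3, 0.4, -1.9, 0, 0, 0], [-3, 0.5, -2.6, 0, 0, 0], [-3.8, 0.6, -3.2, 0, 0, 0], [-4.5, 0.8, -3.9, 0, 0, 0], [-5.3, 0.9, -4.5, 0, 0, 0], [-6, 1, -5.1, 0, 0, 0], [-6.8, 1.1, -5.8, 0, 0, 0], [-7.6, 1.3, -6.4, 0, 0, 0]]

```text
clock: 11.8
ee_pos: [0.5464, 0.08, 0.2074]
tool_rot: [-3.14, -0.353, -0.167]
force: [6.5, -1.3, -0.8]
width: 0.0145
```

```bash
cat > fr.py <<'E'
from look import *
F0=np.array([.3,-.1,-2.1])
def fr():
    s=read_state();X0,R0=cur();tip=X0+R0@[.138,0,-.0135]
    print(s["clock"],s["ee_pos"],"F ring frame",RR.T@(s["force"]-F0),"T",s["ft_torque"],"tip-ring",(RR.T@(tip-ring))*1000,"w",s["width"],"q",s["q"][[1,3]],s["tool_rot"])
E
python3 -c "
from fr import *
fr();look(12)"
```

```text
11.8 [0.5464 0.08   0.2074] F ring frame [ 5.7066 -0.1655 -3.0626] T [-0.2158 -0.8712 -0.0389] tip-ring [-11.3398   0.0139 -13.3644] w 0.014532333002215977 q [-0.1072  1.9669] [-3.1403 -0.3529 -0.1674]
11.8 [0.5464 0.08   0.2074] [-3.1403 -0.3529 -0.1674] F [ 6.5237 -1.3206 -0.7779] T [-0.2158 -0.8712 -0.0389] 0.014532333002215977
tip [0.6695 0.0592 0.2678] tip-ring in ring frame mm [-11.3398   0.0139 -13.3644]
proj tip [[329.3457 257.3808]] [[233.7104 191.3785]] ring [[329.5884 254.5898]] [[232.8835 186.4767]]
```

View pics/c12.png

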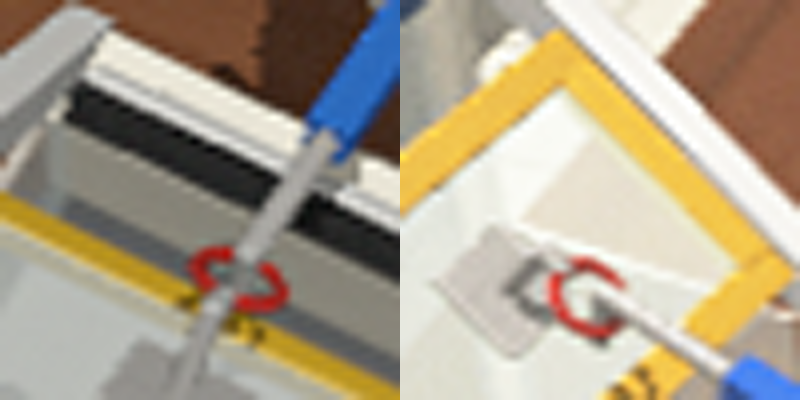

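>>> apply_moves:
  motion:
    - [[-0.8, 0.1, -0.6, 0, 0, 0], [-1.5, 0.3, -1.3, 0, 0, 0], [-2.3, 0.4, -1.9, 0, 0, 0], [-3, 0.5, -2.6, 0, 0, 0], [-3.8, 0.6, -3.2, 0, 0, 0], [-4.5, 0.8, -3.9, 0, 0, 0], [-5.3, 0.9, -4.5, 0, 0, 0], [-6, 1, -5.1, 0, 0, 0], [-6.8, 1.1, -5.8, 0, 0, 0], [-7.6, 1.3, -6.4, 0, 0, 0]]

```text
clock: 12.9
ee_pos: [0.5388, 0.0813, 0.201]
tool_rot: [-3.14, -0.353, -0.167]
force: [6.6, -2.3, -0.8]
width: 0.0142
```

```bash
python3 -c "
from fr import *
fr()"
```

```text
12.9 [0.5388 0.0813 0.201 ] F ring frame [ 5.8769 -1.1204 -3.2045] T [-0.1748 -0.7999 -0.0773] tip-ring [-21.3568  -0.0281 -13.3187] w 0.014174584291167395 q [-0.1228  1.9898] [-3.1404 -0.3529 -0.1674]
```

>>> apply_moves:
  motion:
    - [[-1.1, 0.2, -1, 0, 0, 0], [-2.3, 0.4, -1.9, 0, 0, 0], [-3.4, 0.6, -2.9, 0, 0, 0], [-4.5, 0.8, -3.9, 0, 0, 0], [-5.7, 1, -4.8, 0, 0, 0], [-6.8, 1.2, -5.8, 0, 0, 0], [-7.9, 1.3, -6.7, 0, 0, 0], [-9.1, 1.5, -7.7, 0, 0, 0], [-10.2, 1.7, -8.7, 0, 0, 0], [-11.3, 1.9, -9.6, 0, 0, 0]]

```text
clock: 13.9
ee_pos: [0.5275, 0.0831, 0.1914]
tool_rot: [-3.14, -0.353, -0.168]
force: [6.7, -2.0, 0.1]
width: 0.0144
```

```bash
python3 -c "
from fr import *
fr();look(13)"
```

```text
13.9 [0.5275 0.0831 0.1914] F ring frame [ 6.5143 -0.7963 -2.6193] T [-0.2351 -0.8881 -0.1553] tip-ring [-36.2801  -0.0963 -13.3149] w 0.014449429549642984 q [-0.1455  2.0236] [-3.1404 -0.3529 -0.1676]
13.9 [0.5275 0.0831 0.1914] [-3.1404 -0.3529 -0.1676] F [ 6.7477 -1.9982  0.0808] T [-0.2351 -0.8881 -0.1553] 0.014449429549642984
tip [0.6506 0.0623 0.2518] tip-ring in ring frame mm [-36.2801  -0.0963 -13.3149]
proj tip [[332.6991 253.5207]] [[239.8757 197.6677]] ring [[329.5884 254.5898]] [[232.8835 186.4767]]
```

```bash
python3 -c "
import cv2,numpy as np
a=cv2.imread('pics/sc13.png');b=cv2.imread('pics/sd13.png')
cv2.imwrite('pics/d13.png',np.hstack([cv2.resize(a[205:305,260:360],None,fx=4,fy=4,interpolation=2),cv2.resize(b[150:250,190:290],None,fx=4,fy=4,interpolation=2)]))"
```

```text
(no output)
```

View pics/d13.png

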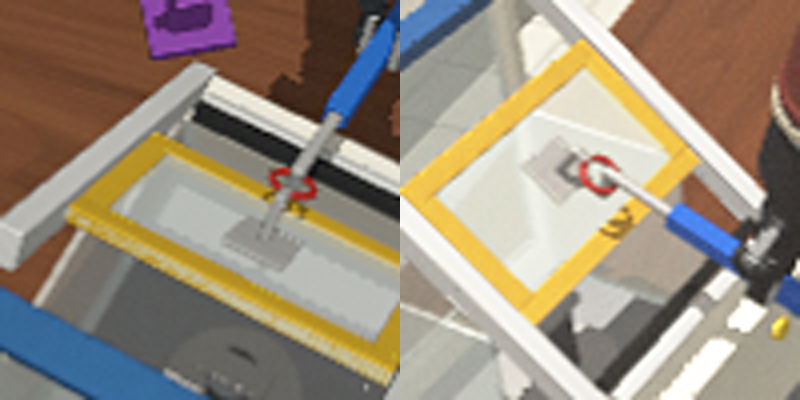

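>>> apply_moves:
  motion:
    - [[-0.8, 0.1, -0.6, 0, 0, 0], [-1.5, 0.3, -1.3, 0, 0, 0], [-2.3, 0.4, -1.9, 0, 0, 0], [-3, 0.5, -2.6, 0, 0, 0], [-3.8, 0.6, -3.2, 0, 0, 0], [-4.5, 0.8, -3.9, 0, 0, 0], [-5.3, 0.9, -4.5, 0, 0, 0], [-6, 1, -5.1, 0, 0, 0], [-6, 1, -5.1, 0, 0, 0]]

```text
clock: 14.9
ee_pos: [0.5214, 0.0842, 0.1862]
tool_rot: [-3.14, -0.353, -0.168]
force: [5.6, -2.0, -1.3]
width: 0.0144
```

```bash
python3 -c "
from fr import *
fr()"
```

```text
14.9 [0.5214 0.0842 0.1862] F ring frame [ 4.7332 -0.9736 -2.9912] T [-0.177  -0.67   -0.1633] tip-ring [-44.4257  -0.1293 -13.3516] w 0.01444420446245227 q [-0.1572  2.0415] [-3.1405 -0.3526 -0.1676]
```

>>> apply_moves:
  motion:
    - [[-0.8, 0.1, -0.6, 0, 0, 0], [-1.5, 0.3, -1.3, 0, 0, 0], [-2.3, 0.4, -1.9, 0, 0, 0], [-3, 0.5, -2.6, 0, 0, 0], [-3, 0.5, -2.6, 0, 0, 0]]

```text
clock: 15.4
ee_pos: [0.5184, 0.0846, 0.1836]
tool_rot: [-3.141, -0.353, -0.168]
force: [5.7, -2.0, -0.7]
width: 0.014
```

```bash
python3 -c "
from fr import *
fr()"
```

```text
15.4 [0.5184 0.0846 0.1836] F ring frame [ 5.2352 -0.9286 -2.5309] T [-0.2597 -0.6505 -0.1384] tip-ring [-48.4649  -0.1447 -13.3939] w 0.014040693010195913 q [-0.163   2.0504] [-3.1405 -0.3525 -0.1676]
```

>>> apply_moves:
  motion:
    - [[-0.8, 0.1, -0.6, 0, 0, 0], [-1.5, 0.2, -1.3, 0, 0, 0], [-2.3, 0.3, -1.9, 0, 0, 0], [-3, 0.4, -2.6, 0, 0, 0], [-3.8, 0.5, -3.2, 0, 0, 0]]

```text
clock: 15.9
ee_pos: [0.5148, 0.0852, 0.1805]
tool_rot: [-3.14, -0.353, -0.168]
force: [6.4, -1.8, -0.3]
width: 0.0143
```

>>> apply_moves:
  motion:
    - [[-0.8, 0.1, -0.6, 0, 0, 0], [-1.5, 0.2, -1.3, 0, 0, 0], [-2.3, 0.4, -1.9, 0, 0, 0], [-3, 0.5, -2.6, 0, 0, 0], [-3.8, 0.6, -3.2, 0, 0, 0]]

```text
clock: 16.4
ee_pos: [0.5109, 0.0858, 0.1773]
tool_rot: [-3.14, -0.353, -0.168]
force: [6.9, -2.1, -1.3]
width: 0.0143
```

```bash
python3 -c "
from fr import *
fr()"
```

```text
16.4 [0.5109 0.0858 0.1773] F ring frame [ 5.7168 -0.9189 -3.7694] T [-0.2537 -0.8095 -0.1433] tip-ring [-58.2278  -0.2457 -13.3175] w 0.01427587765125961 q [-0.1777  2.0724] [-3.1404 -0.3528 -0.1675]
```

>>> apply_moves:
  motion:
    - [[-0.8, 0.1, -0.6, 0, 0, 0], [-1.5, 0.2, -1.3, 0, 0, 0], [-2.3, 0.3, -1.9, 0, 0, 0], [-3, 0.4, -2.6, 0, 0, 0], [-3.8, 0.5, -3.2, 0, 0, 0]]

```text
clock: 16.9
ee_pos: [0.5072, 0.0864, 0.1741]
tool_rot: [-3.14, -0.353, -0.167]
force: [7.5, -1.2, -0.3]
width: 0.015
```

```bash
python3 -c "
from fr import *
fr();look(14)
import cv2,numpy as np
a=cv2.imread('pics/sc14.png');b=cv2.imread('pics/sd14.png')
cv2.imwrite('pics/d14.png',np.hstack([cv2.resize(a[205:305,270:370],None,fx=4,fy=4,interpolation=2),cv2.resize(b[160:260,200:300],None,fx=4,fy=4,interpolation=2)]))"
```

```text
16.9 [0.5072 0.0864 0.1741] F ring frame [ 6.7565  0.1521 -3.2859] T [-0.1765 -0.8338 -0.0385] tip-ring [-63.1954  -0.298  -13.3094] w 0.015032000412533806 q [-0.1849  2.0835] [-3.1403 -0.3529 -0.1674]
16.9 [0.5072 0.0864 0.1741] [-3.1403 -0.3529 -0.1674] F [ 7.5112 -1.1654 -0.2741] T [-0.1765 -0.8338 -0.0385] 0.015032000412533806
tip [0.6303 0.0656 0.2345] tip-ring in ring frame mm [-63.1954  -0.298  -13.3094]
proj tip [[336.1197 249.5413]] [[246.5011 204.405 ]] ring [[329.5884 254.5898]] [[232.8835 186.4767]]
```

View pics/d14.png

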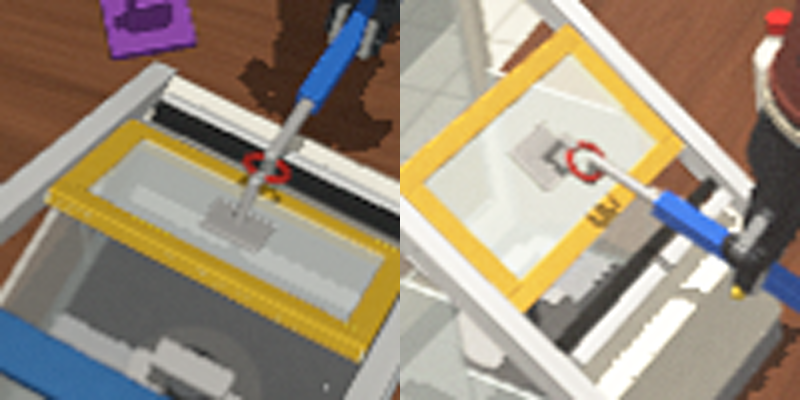

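>>> apply_moves:
  motion:
    - [[-0.8, 0.1, -0.6, 0, 0, 0], [-1.5, 0.3, -1.3, 0, 0, 0], [-2.3, 0.4, -1.9, 0, 0, 0], [-3, 0.5, -2.6, 0, 0, 0], [-3.8, 0.6, -3.2, 0, 0, 0]]

```text
clock: 17.5
ee_pos: [0.5034, 0.0869, 0.1709]
tool_rot: [-3.14, -0.353, -0.168]
force: [6.8, -2.5, -0.8]
width: 0.0143
```

>>> apply_moves:
  motion:
    - [[-0.8, 0.1, -0.6, 0, 0, 0], [-1.5, 0.3, -1.3, 0, 0, 0], [-2.3, 0.4, -1.9, 0, 0, 0], [-3, 0.5, -2.6, 0, 0, 0], [-3.8, 0.6, -3.2, 0, 0, 0]]

```text
clock: 18.0
ee_pos: [0.4996, 0.0876, 0.1677]
tool_rot: [-3.14, -0.353, -0.168]
force: [6.6, -1.5, -0.8]
width: 0.0144
```

```bash
python3 -c "
from fr import *
fr()"
```

```text
18.0 [0.4996 0.0876 0.1677] F ring frame [ 5.7485 -0.3195 -3.1152] T [-0.2085 -0.8088 -0.0951] tip-ring [-73.1831  -0.4094 -13.2648] w 0.014430407854306855 q [-0.1992  2.1054] [-3.1403 -0.3529 -0.1675]
```

Still sliding at about 6 N, so I'll go on in 4–5 mm steps.

>>> apply_moves:
  motion:
    - [[-0.8, 0.1, -0.6, 0, 0, 0], [-1.5, 0.3, -1.3, 0, 0, 0], [-2.3, 0.4, -1.9, 0, 0, 0], [-3, 0.5, -2.6, 0, 0, 0], [-3.8, 0.6, -3.2, 0, 0, 0]]

```text
clock: 18.5
ee_pos: [0.4958, 0.0882, 0.1645]
tool_rot: [-3.14, -0.353, -0.167]
force: [7.1, -0.7, -1.8]
width: 0.0144
```

```bash
python3 -c "
from fr import *
fr()"
```

```text
18.5 [0.4958 0.0882 0.1645] F ring frame [ 5.4363  0.5433 -4.1642] T [-0.2039 -0.7827 -0.0935] tip-ring [-78.2008  -0.4131 -13.2396] w 0.014358316635382895 q [-0.2062  2.1162] [-3.1403 -0.3529 -0.1675]
```

>>> apply_moves:
  motion:
    - [[-0.8, 0.1, -0.6, 0, 0, 0], [-1.5, 0.3, -1.3, 0, 0, 0], [-2.3, 0.4, -1.9, 0, 0, 0], [-3, 0.5, -2.6, 0, 0, 0]]

```text
clock: 18.9
ee_pos: [0.4928, 0.0887, 0.1619]
tool_rot: [-3.14, -0.353, -0.167]
force: [7.3, -2.3, -0.7]
width: 0.0143
```

```bash
python3 -c "
from fr import *
fr();look(15)
import cv2,numpy as np
a=cv2.imread('pics/sc15.png');b=cv2.imread('pics/sd15.png')
cv2.imwrite('pics/d15.png',np.hstack([cv2.resize(a[205:305,270:370],None,fx=4,fy=4,interpolation=2),cv2.resize(b[160:260,200:300],None,fx=4,fy=4,interpolation=2)]))"
```

```text
18.9 [0.4928 0.0887 0.1619] F ring frame [ 6.451  -1.0406 -3.5703] T [-0.2467 -0.855  -0.1043] tip-ring [-82.203   -0.4475 -13.2722] w 0.014271355992542522 q [-0.2117  2.1249] [-3.1403 -0.3529 -0.1675]
18.9 [0.4928 0.0887 0.1619] [-3.1403 -0.3529 -0.1675] F [ 7.2619 -2.3329 -0.6884] T [-0.2467 -0.855  -0.1043] 0.014271355992542522
tip [0.6158 0.0678 0.2223] tip-ring in ring frame mm [-82.203   -0.4475 -13.2722]
proj tip [[338.4423 246.8284]] [[251.1624 209.1309]] ring [[329.5884 254.5898]] [[232.8835 186.4767]]
```

View pics/d15.png

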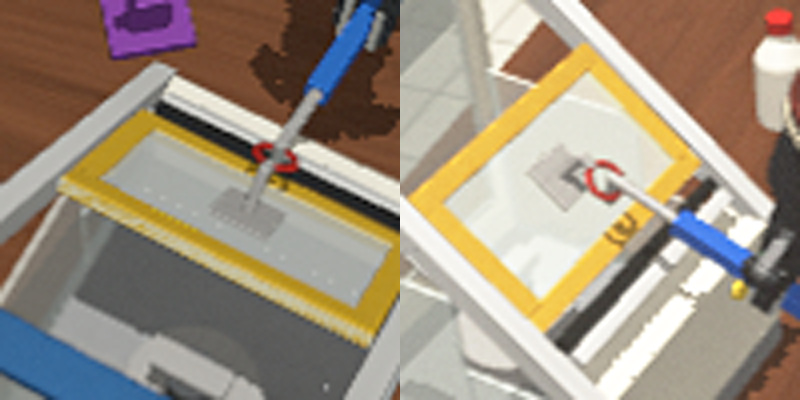

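The guard's lower edge is close to the seal now (side crop (640,235)). Smaller steps from here.

>>> apply_moves:
  motion:
    - [[-0.8, 0.1, -0.6, 0, 0, 0], [-1.5, 0.3, -1.3, 0, 0, 0], [-2.3, 0.4, -1.9, 0, 0, 0]]

```text
clock: 19.3
ee_pos: [0.4905, 0.089, 0.16]
tool_rot: [-3.14, -0.353, -0.168]
force: [6.1, -1.6, -0.7]
width: 0.0143
```

```bash
python3 -c "
from fr import *
fr()"
```

```text
19.3 [0.4905 0.089  0.16  ] F ring frame [ 5.504  -0.5152 -2.7945] T [-0.2769 -0.8036 -0.1101] tip-ring [-85.2139  -0.474  -13.2568] w 0.01425206808795268 q [-0.2158  2.1313] [-3.1403 -0.3529 -0.1676]
```

>>> apply_moves:
  motion:
    - [[-0.8, 0.1, -0.6, 0, 0, 0], [-1.5, 0.3, -1.3, 0, 0, 0], [-2.3, 0.4, -1.9, 0, 0, 0]]

```text
clock: 19.6
ee_pos: [0.4881, 0.0894, 0.1581]
tool_rot: [-3.14, -0.353, -0.168]
force: [7.0, -1.4, -1.2]
width: 0.0145
```

```bash
python3 -c "
from fr import *
fr()"
```

```text
19.6 [0.4881 0.0894 0.1581] F ring frame [ 5.7428 -0.1436 -3.7064] T [-0.2291 -0.8051 -0.1232] tip-ring [-88.2679  -0.4801 -13.2145] w 0.014509558693918553 q [-0.22    2.1378] [-3.1404 -0.3528 -0.1675]
```

>>> apply_moves:
  motion:
    - [[-0.8, 0.1, -0.6, 0, 0, 0], [-1.5, 0.3, -1.3, 0, 0, 0], [-2.3, 0.4, -1.9, 0, 0, 0]]

```text
clock: 19.9
ee_pos: [0.4858, 0.0898, 0.1562]
tool_rot: [-3.14, -0.353, -0.168]
force: [6.5, -1.7, -1.5]
width: 0.0149
```

```bash
python3 -c "
from fr import *
fr()"
```

```text
19.9 [0.4858 0.0898 0.1562] F ring frame [ 5.3245 -0.5465 -3.6231] T [-0.2888 -0.8045 -0.1127] tip-ring [-91.2683  -0.4855 -13.1612] w 0.014896277528265446 q [-0.2242  2.1443] [-3.1404 -0.3528 -0.1676]
```

>>> apply_moves:
  motion:
    - [[-0.8, 0.1, -0.6, 0, 0, 0], [-1.5, 0.3, -1.3, 0, 0, 0], [-2.3, 0.4, -1.9, 0, 0, 0], [-3, 0.5, -2.6, 0, 0, 0]]

```text
clock: 20.3
ee_pos: [0.4836, 0.0902, 0.1542]
tool_rot: [-3.14, -0.354, -0.168]
force: [10.2, -3.3, -0.6]
width: 0.0143
```

```bash
python3 -c "
from fr import *
fr()"
```

```text
20.3 [0.4836 0.0902 0.1542] F ring frame [ 8.8319 -1.5047 -5.4565] T [-0.4014 -1.4452 -0.199 ] tip-ring [-94.2627  -0.4722 -13.0292] w 0.014336343817115831 q [-0.2295  2.1521] [-3.1399 -0.3544 -0.1679]
```

>>> apply_moves:
  motion:
    - [[-0.8, 0.1, -0.6, 0, 0, 0], [-1.5, 0.3, -1.3, 0, 0, 0], [-2.3, 0.4, -1.9, 0, 0, 0]]

```text
clock: 20.6
ee_pos: [0.4822, 0.0906, 0.1529]
tool_rot: [-3.139, -0.356, -0.168]
force: [13.5, -3.9, -1.2]
width: 0.0146
```

```bash
python3 -c "
from fr import *
fr()"
```

```text
20.6 [0.4822 0.0906 0.1529] F ring frame [10.9974 -1.5571 -8.1034] T [-0.574  -2.0713 -0.221 ] tip-ring [-96.1449  -0.3985 -12.8061] w 0.014585171381867048 q [-0.2336  2.1577] [-3.1394 -0.3562 -0.1682]
```

>>> apply_moves:
  motion:
    - [[0.5, 0, -0.6, 0, 0, 0], [1, -0.2, -1.2, 0, 0, 0], [1, -0.2, -1.2, 0, 0, 0]]

```text
clock: 20.9
ee_pos: [0.4826, 0.0905, 0.1514]
tool_rot: [-3.14, -0.355, -0.168]
force: [7.9, -2.5, 1.3]
width: 0.0143
```

```bash
python3 -c "
from fr import *
fr()"
```

```text
20.9 [0.4826 0.0905 0.1514] F ring frame [ 8.2441 -1.1319 -2.5332] T [-0.4391 -1.5    -0.2027] tip-ring [-96.8122  -0.3581 -14.4403] w 0.014324710948322737 q [-0.2291  2.1579] [-3.1398 -0.355  -0.1679]
```

>>> apply_moves:
  motion:
    - [[-0.8, 0.1, -0.6, 0, 0, 0], [-1.5, 0.3, -1.3, 0, 0, 0], [-2, 0.4, -1.9, 0, 0, 0], [-2, 0.4, -2, 0, 0, 0]]

```text
clock: 21.3
ee_pos: [0.4819, 0.0909, 0.1504]
tool_rot: [-3.139, -0.358, -0.168]
force: [12.0, -2.9, 3.7]
width: 0.0145
```

```bash
python3 -c "
from fr import *
fr();fr()"
```

```text
21.3 [0.4819 0.0909 0.1504] F ring frame [12.8787 -0.8659 -3.2722] T [-0.7503 -2.4361 -0.3656] tip-ring [-97.9377  -0.1747 -14.2729] w 0.014452795874769003 q [-0.2325  2.1626] [-3.1391 -0.3579 -0.1682]
21.3 [0.4819 0.0909 0.1504] F ring frame [12.8787 -0.8659 -3.2722] T [-0.7503 -2.4361 -0.3656] tip-ring [-97.9377  -0.1747 -14.2729] w 0.014452795874769003 q [-0.2325  2.1626] [-3.1391 -0.3579 -0.1682]
```

>>> apply_moves:
  motion:
    - [[-0.4, 0.1, -0.4, 0, 0, 0], [-0.7, 0.1, -0.8, 0, 0, 0], [-0.7, 0.1, -0.8, 0, 0, 0]]

```text
clock: 21.6
ee_pos: [0.4815, 0.091, 0.1499]
tool_rot: [-3.139, -0.359, -0.168]
force: [12.2, -4.4, 2.9]
width: 0.0144
```

```bash
python3 -c "
from fr import *
fr();look(16)
import cv2,numpy as np
a=cv2.imread('pics/sc16.png');b=cv2.imread('pics/sd16.png')
cv2.imwrite('pics/d16.png',np.hstack([cv2.resize(a[205:305,270:370],None,fx=4,fy=4,interpolation=2),cv2.resize(b[160:260,200:300],None,fx=4,fy=4,interpolation=2)]))"
```

```text
21.6 [0.4815 0.091  0.1499] F ring frame [12.7744 -2.2112 -4.2126] T [-0.7543 -2.6823 -0.3569] tip-ring [-98.5182  -0.1818 -14.3429] w 0.014383543616118375 q [-0.2335  2.1645] [-3.1389 -0.3586 -0.1684]
21.6 [0.4815 0.091  0.1499] [-3.1389 -0.3586 -0.1684] F [12.2498 -4.3638  2.8842] T [-0.7543 -2.6823 -0.3569] 0.014383543616118375
tip [0.6042 0.0701 0.211 ] tip-ring in ring frame mm [-98.5182  -0.1818 -14.3429]
proj tip [[340.3677 244.9869]] [[254.8942 213.3959]] ring [[329.5884 254.5898]] [[232.8835 186.4767]]
```

View pics/d16.png

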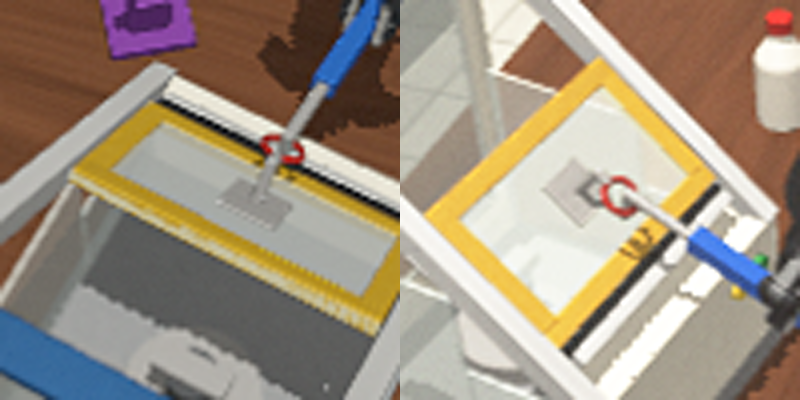

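The guard lies on the seal along its full length (side crop (715,185) to (565,345)), with a pull of about 13 N against a sliding pull of about 5.7 N. Now I'll slacken the hook.

>>> apply_moves:
  motion:
    - [[0.8, -0.1, 0.6, 0, 0, 0], [1.5, -0.3, 1.3, 0, 0, 0], [2.3, -0.4, 1.9, 0, 0, 0], [3, -0.5, 2.6, 0, 0, 0], [3.8, -0.6, 3.2, 0, 0, 0], [3.8, -0.6, 3.2, 0, 0, 0]]

```text
clock: 22.3
ee_pos: [0.4815, 0.0907, 0.15]
tool_rot: [-3.141, -0.35, -0.167]
force: [4.3, -1.0, 0.7]
width: 0.0142
```

```bash
python3 -c "
from fr import *
fr()"
```

```text
22.3 [0.4815 0.0907 0.15  ] F ring frame [ 4.8912 -0.222  -0.4749] T [-0.187  -0.7068 -0.0857] tip-ring [-98.7724  -0.1955 -15.42  ] w 0.014176040799506115 q [-0.2259  2.1575] [-3.1409 -0.3502 -0.1668]
```

>>> apply_moves:
  motion:
    - [[0.8, -0.1, 0.6, 0, 0, 0], [1.5, -0.3, 1.3, 0, 0, 0], [2.3, -0.4, 1.9, 0, 0, 0], [3, -0.5, 2.6, 0, 0, 0], [3.8, -0.6, 3.2, 0, 0, 0], [4.5, -0.8, 3.9, 0, 0, 0], [4.5, -0.8, 3.9, 0, 0, 0]]

```text
clock: 23.0
ee_pos: [0.4857, 0.0898, 0.1536]
tool_rot: [-3.141, -0.349, -0.167]
force: [0.2, -0.8, -1.8]
width: 0.0144
```

```bash
python3 -c "
from fr import *
fr();X0,R0=look(17)
print('pole z',-R0[:,2]*10)
import cv2,numpy as np
a=cv2.imread('pics/sc17.png');b=cv2.imread('pics/sd17.png')
cv2.imwrite('pics/d17.png',np.hstack([cv2.resize(a[220:270,315:365],None,fx=8,fy=8,interpolation=2),cv2.resize(b[185:235,235:285],None,fx=8,fy=8,interpolation=2)]))"
```

```text
23.0 [0.4857 0.0898 0.1536] F ring frame [ 0.2105 -0.7549  0.2364] T [ 0.0739  0.4939 -0.0467] tip-ring [-93.1425  -0.4148 -15.4795] w 0.014395946902824976 q [-0.218  2.145] [-3.1411 -0.3494 -0.1669]
23.0 [0.4857 0.0898 0.1536] [-3.1411 -0.3494 -0.1669] F [ 0.1833 -0.8459 -1.7836] T [ 0.0739  0.4939 -0.0467] 0.014395946902824976
tip [0.609  0.069  0.2136] tip-ring in ring frame mm [-93.1425  -0.4148 -15.4795]
proj tip [[339.4956 246.0384]] [[253.4598 212.1629]] ring [[329.5884 254.5898]] [[232.8835 186.4767]]
pole z [-3.3766  0.5639  9.3958]
```

View pics/d17.png

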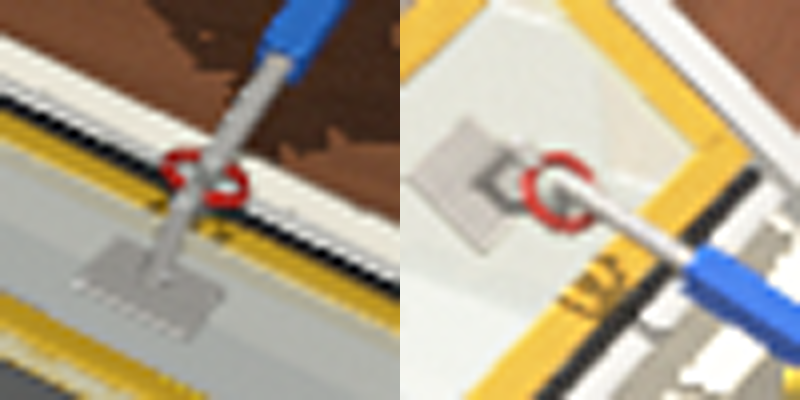

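Force is back to zero and the hook sits mid-hole in both views. I'll withdraw along the hook's axis.

>>> apply_moves:
  motion:
    - [[-0.7, 0.1, 1.9, 0, 0, 0], [-1.4, 0.2, 3.8, 0, 0, 0], [-2.4, 0.4, 6.6, 0, 0, 0], [-3.4, 0.6, 9.4, 0, 0, 0], [-3.4, 0.6, 9.4, 0, 0, 0]]

```text
clock: 23.6
ee_pos: [0.4824, 0.0905, 0.1636]
tool_rot: [-3.141, -0.35, -0.167]
force: [0.3, -0.1, -1.7]
width: 0.0147
```

```bash
python3 -c "
from fr import *
fr()"
```

```text
23.6 [0.4824 0.0905 0.1636] F ring frame [0.2475 0.0199 0.3422] T [0.0857 0.4967 0.065 ] tip-ring [-89.2496  -0.2103  -5.5715] w 0.014684057239981877 q [-0.2413  2.138 ] [-3.1412 -0.3504 -0.1667]
```

>>> apply_moves:
  motion:
    - [[-1, 0.2, 2.8, 0, 0, 0], [-2, 0.4, 5.6, 0, 0, 0], [-3.4, 0.6, 9.4, 0, 0, 0], [-5.1, 0.8, 14, 0, 0, 0], [-7.4, 1.2, 20.6, 0, 0, 0], [-10, 1.7, 28, 0, 0, 0], [-12.8, 2.1, 35.5, 0, 0, 0], [-12.8, 2.1, 35.5, 0, 0, 0]]

```text
clock: 24.4
ee_pos: [0.4699, 0.0928, 0.2]
tool_rot: [-3.141, -0.352, -0.167]
force: [-0.6, 0.0, -1.3]
width: 0.0148
```

```bash
python3 -c "
from fr import *
fr();X0,R0=look(18)
print('q',read_state()['q'])
Xg=np.array([.406,-.3141,.0234]);Rg=Ro.from_euler('xyz',[3.1407,-.0007,.2369]).as_matrix()
print(rel(Xg,Rg,X0,R0))
import cv2,numpy as np
a=cv2.imread('pics/sc18.png');b=cv2.imread('pics/sd18.png')
cv2.imwrite('pics/d18.png',np.hstack([cv2.resize(a[205:305,270:370],None,fx=4,fy=4,interpolation=2),cv2.resize(b[160:260,200:300],None,fx=4,fy=4,interpolation=2)]))"
```

```text
24.4 [0.4699 0.0928 0.2   ] F ring frame [-0.2011 -0.0412  1.2293] T [ 0.0882  0.5356 -0.008 ] tip-ring [-75.6034  -0.0648  30.688 ] w 0.01482521955927295 q [-0.3146  2.108 ] [-3.141  -0.3516 -0.1667]
24.4 [0.4699 0.0928 0.2   ] [-3.141  -0.3516 -0.1667] F [-0.6379  0.0169 -1.2875] T [ 0.0882  0.5356 -0.008 ] 0.01482521955927295
tip [0.593  0.0721 0.2602] tip-ring in ring frame mm [-75.6034  -0.0648  30.688 ]
proj tip [[343.6333 233.3615]] [[256.5348 201.3797]] ring [[329.5884 254.5898]] [[232.8835 186.4767]]
q [ 0.5224 -0.3132 -0.7869  2.1093 -0.0905  0.9373 -1.9709]
[ -63.8597 -406.9165 -176.6096   -0.797    20.2256   22.8693]
```

View pics/d18.png

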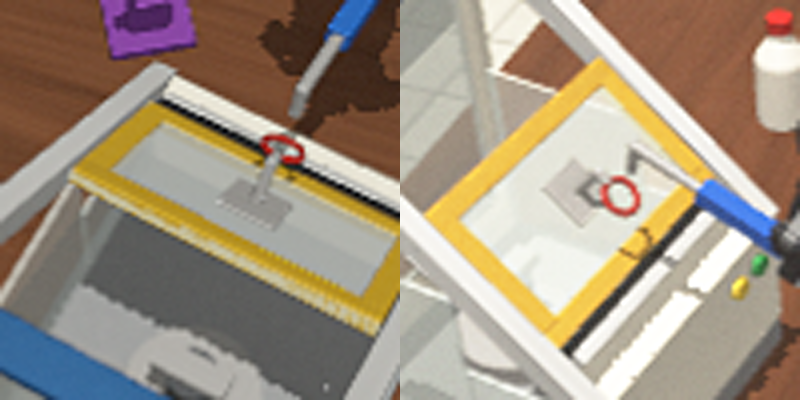

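Hook is clear and the guard has stayed against the seal. Next I'll carry the pole back, high over the chamber's rail.

>>> apply_moves:
  motion:
    - [[5, -8, 15, 0, 0, 0], [12, -25, 32, 0, 0, 0], [18, -52, 48, 0, 0, 0], [20, -85, 58, 0, 0.8, 1], [18, -120, 60, 0, 2, 2.3], [12, -155, 60, -0.2, 4, 4.6], [2, -190, 58, -0.2, 6.1, 6.9], [-10, -225, 55, -0.3, 8.5, 9.6], [-22, -260, 48, -0.4, 11.1, 12.6], [-34, -295, 38, -0.5, 13.5, 15.3]]

```text
clock: 25.5
ee_pos: [0.4351, -0.2053, 0.2373]
tool_rot: [3.125, -0.114, 0.106]
force: [0.3, 0.2, -1.3]
width: 0.0143
```

>>> apply_moves:
  motion:
    - [[-10, -33, -16, -0.1, 2, 2.2], [-18, -60, -36, -0.2, 4, 4.4], [-24, -84, -58, -0.3, 5.8, 6.4], [-28, -100, -80, -0.3, 6.5, 7.4], [-30, -110, -98, -0.3, 6.7, 7.6], [-30, -112, -108, -0.3, 6.7, 7.6], [-30, -112, -108, -0.3, 6.7, 7.6], [-30, -112, -108, -0.3, 6.7, 7.6]]

```text
clock: 26.3
ee_pos: [0.4059, -0.3144, 0.1293]
tool_rot: [3.14, 0.0, 0.237]
force: [0.1, -0.1, -2.5]
width: 0.0147
```

```bash
cat > back.py <<'E'
from fr import *
Xg=np.array([.406,-.3141,.0234]);Rg=Ro.from_euler('xyz',[3.1407,-.0007,.2369]).as_matrix()
def bk(k):
    c=get_calibration("wrist");s=read_state();X0,R0=cur();print(s["clock"],X0,s["tool_rot"],s["force"],s["width"]);print("to seat",rel(Xg,Rg,X0,R0))
    w=grab_frame("wrist")[:,:,::-1].copy();b=grab_frame("side")[:,:,::-1].copy();a=grab_frame("scene")[:,:,::-1].copy()
    cv2.imwrite(f"pics/w{k}.png",w);cv2.imwrite(f"pics/sd{k}.png",b);cv2.imwrite(f"pics/sc{k}.png",a)
    cv2.imwrite(f"pics/e{k}.png",np.hstack([cv2.resize(a[130:230,205:285],None,fx=5,fy=5,interpolation=2),cv2.resize(b[150:250,305:385],None,fx=5,fy=5,interpolation=2)]))
    return c,w
E
python3 -c "
from back import *
bk(19)"
```

```text
26.3 [ 0.4059 -0.3144  0.1293] [3.1401 0.0004 0.2374] [ 0.0514 -0.1207 -2.4686] 0.01467995044093958
to seat [   0.0566    0.3089 -105.9004    0.05     -0.0553   -0.0284]
```

View pics/e19.png

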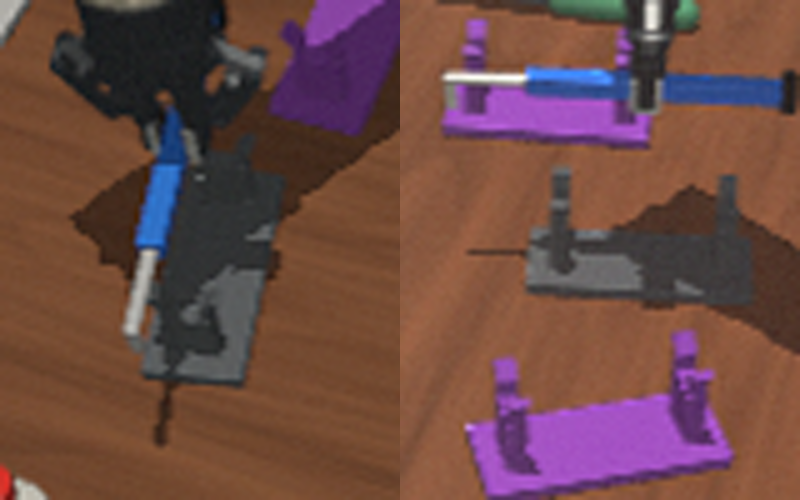

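View pics/w19.png

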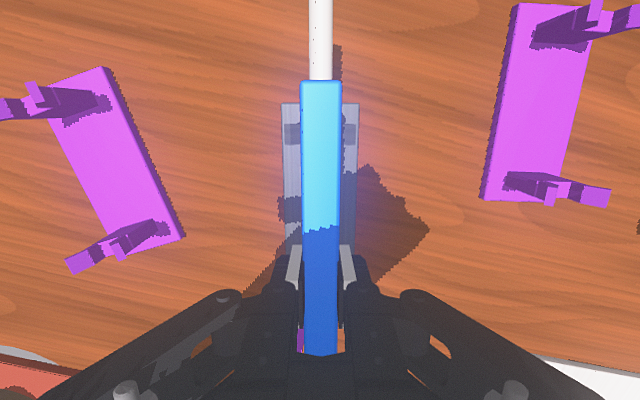

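The pole sits in the fingers as it did at pick-up (grip front at wrist row 81, columns 302–341, as in the earlier view), and it is aligned over the dark rest. Lowering.

>>> apply_moves:
  motion:
    - [[0, 0.3, -15, 0, 0, 0], [0, 0.3, -40, 0, 0, 0], [0, 0.3, -62, 0, 0, 0], [0, 0.3, -80, 0, 0, 0], [0, 0.3, -92, 0, 0, 0], [0, 0.3, -98, 0, 0, 0], [0, 0.3, -101, 0, 0, 0], [0, 0.3, -103, 0, 0, 0], [0, 0.3, -103, 0, 0, 0]]

```text
clock: 27.35
ee_pos: [0.4058, -0.3144, 0.026]
tool_rot: [3.14, 0.001, 0.237]
force: [0.2, -0.3, -2.3]
width: 0.0142
```

```bash
python3 -c "
from back import *
bk(20)"
```

```text
27.35 [ 0.4058 -0.3144  0.026 ] [3.1398 0.0005 0.2371] [ 0.187  -0.2731 -2.343 ] 0.01423886017296017
to seat [ 0.2379  0.2987 -2.5922  0.0645 -0.0579 -0.012 ]
```

View pics/e20.png

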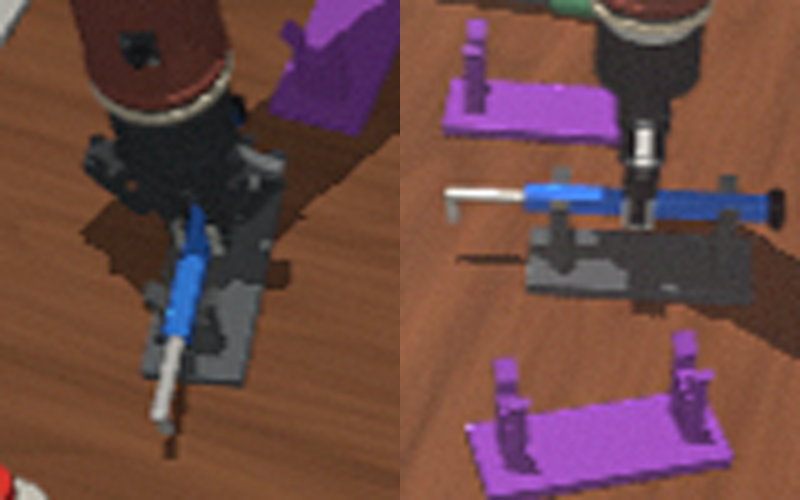

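View pics/w20.png

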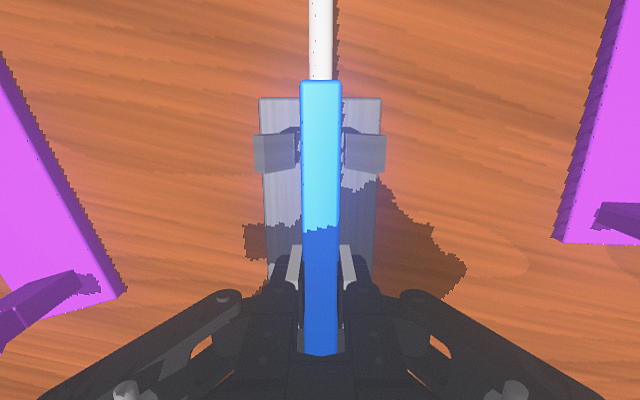

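The grip is between the prongs of both dark posts (wrist (255–383,150)) with no contact yet. I'll ease it down onto the seat.

>>> apply_moves:
  motion:
    - [[0, 0.2, -1, 0, 0, 0], [0, 0.2, -2, 0, 0, 0], [0, 0.2, -2.8, 0, 0, 0], [0, 0.2, -2.8, 0, 0, 0]]

```text
clock: 27.9
ee_pos: [0.4056, -0.3141, 0.0234]
tool_rot: [3.14, 0.001, 0.237]
force: [-2.8, 2.1, 6.7]
width: 0.0142
```

```bash
python3 -c "
from back import *
s=read_state();print(s['ee_pos'],s['force'],s['ft_torque'])"
```

```text
[ 0.4056 -0.3141  0.0234] [-2.841   2.1239  6.7381] [0.462  0.6573 0.002 ]
```

Contact at the same height as at pick-up, so it is seated. Releasing.

>>> apply_moves:
  motion:
    - [[0, 0, 0, 0, 0, 0], [0, 0, 0, 0, 0, 0], [0, 0, 0, 0, 0, 0], [0, 0, 0, 0, 0, 0], [0, 0, 0, 0, 0, 0], [0, 0, 0, 0, 0, 0]]
  jaw: 60

```text
clock: 28.5
ee_pos: [0.4054, -0.314, 0.0227]
tool_rot: [3.14, 0.001, 0.237]
force: [0.0, -1.1, -0.0]
width: 0.0601
```

>>> apply_moves:
  motion:
    - [[0, 0, 5, 0, 0, 0], [0, 0, 20, 0, 0, 0], [0, 0, 45, 0, 0, 0], [0, 0, 80, 0, 0, 0], [0, 0, 115, 0, 0, 0], [0, 0, 140, 0, 0, 0], [0, 0, 156, 0, 0, 0], [0, 0, 156, 0, 0, 0], [0, 0, 156, 0, 0, 0]]

```text
clock: 29.4
ee_pos: [0.4053, -0.3139, 0.1785]
tool_rot: [3.14, 0.001, 0.237]
force: [-0.0, 0.3, -0.7]
width: 0.0602
```

```bash
python3 -c "
from back import *
c,im=bk(21)
f=im.astype(int);m=(f[...,0]>120)&(f[...,0]-f[...,2]>70);m[:,:295]=0;m[:,345:]=0
rr=[r for r in range(60,300) if m[r].sum()>10];t=[(np.where(m[r])[0].mean(),r) for r in rr]
P=onz(c,t,.071);d=P[0]-P[-1];d/=np.linalg.norm(d);print('yaw',np.degrees(np.arctan2(d[1],d[0])),'mid from front',P[0]-.085*d,'from rear',P[-1]+.095*d,np.linalg.norm(P[0]-P[-1]))
"
```

```text
29.4 [ 0.4053 -0.3139  0.1785] [3.1403 0.001  0.2372] [-0.0436  0.2823 -0.6649] 0.060154031782664555
to seat [   0.6784   -0.1888 -155.1147    0.046    -0.089    -0.0148]
yaw 13.56927377427779 mid from front [ 0.4051 -0.314   0.071 ] from rear [ 0.4062 -0.3137  0.071 ] 0.1788229347264024
```

View pics/w21.png

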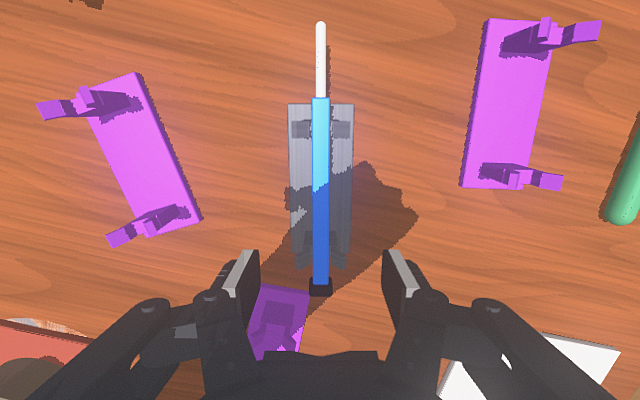

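View pics/sd21.png

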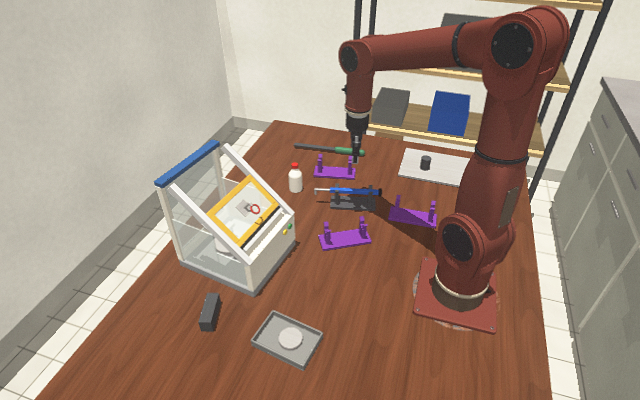

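View pics/sc21.png

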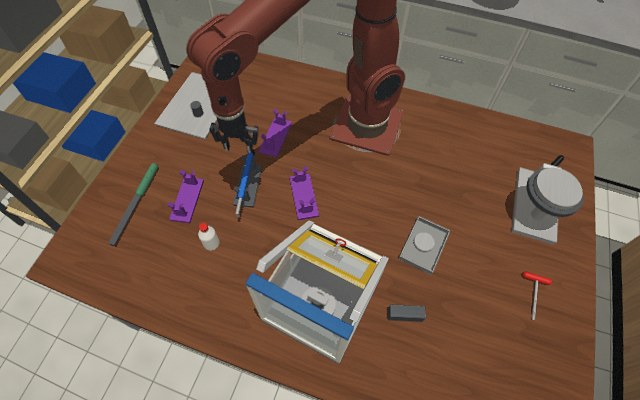

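View pics/e21.png

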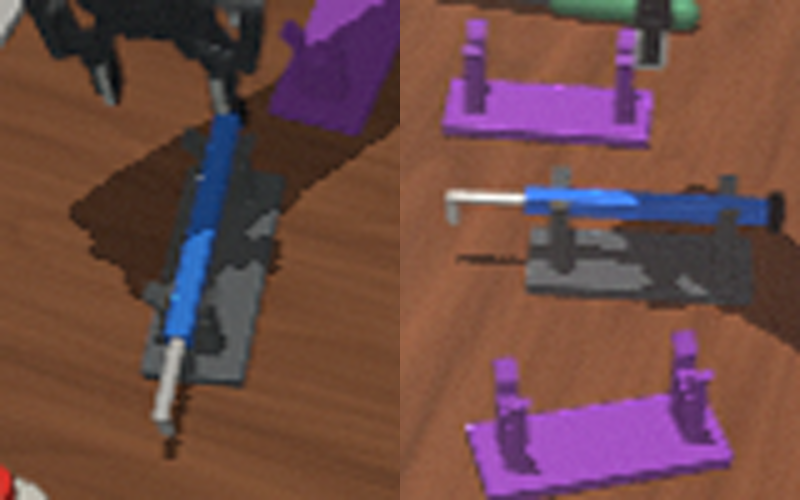

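The pole lies in both notches again: wrist columns 312–330, grip middle (0.406,-0.314) as before. Bottle, block and disc are unmoved. Last check is the guard's position now against its position when pressed.

```bash
python3 - <<'E'
from look import *
def c(n,x0,y0,x1,y1):
    f=cv2.imread(n).astype(int);m=(f[...,2]>100)&(f[...,1]<f[...,2]*.55)&(f[...,0]<f[...,2]*.6);k=np.zeros_like(m);k[y0:y1,x0:x1]=1
    ys,xs=np.where(m&k);return len(xs),xs.min(),xs.max(),ys.min(),ys.max(),xs.mean().round(2),ys.mean().round(2)
for k in(18,19,21): print(k,c(f"pics/sd{k}.png",243,198,268,220),c(f"pics/sc{k}.png",328,232,350,252))
d=cv2.absdiff(cv2.imread("pics/sd18.png"),cv2.imread("pics/sd21.png"));print("diff guard area",d[170:250,200:262].max(2).mean())
print(finish_job())
E
```

```text
18 (28, np.int64(250), np.int64(259), np.int64(204), np.int64(213), np.float64(254.93), np.float64(208.79)) (29, np.int64(335), np.int64(345), np.int64(239), np.int64(245), np.float64(340.48), np.float64(241.62))
19 (28, np.int64(250), np.int64(259), np.int64(204), np.int64(213), np.float64(254.93), np.float64(208.79)) (28, np.int64(335), np.int64(345), np.int64(239), np.int64(245), np.float64(340.5), np.float64(241.68))
21 (28, np.int64(250), np.int64(259), np.int64(204), np.int64(213), np.float64(254.93), np.float64(208.79)) (28, np.int64(335), np.int64(345), np.int64(239), np.int64(245), np.float64(340.5), np.float64(241.68))
diff guard area 3.0530241935483873
the job is handed in; nothing more can be done
None
```

I pulled the guard down onto its seal with the hook pole, then put the pole back in both notches of the dark rest. The job was handed in at about 29.5 s of robot time; no verdict was reported.

- **First grasp failed:** the fingers closed on top of the grip and came up empty. The cameras put the real fingertips about 19 mm behind the reported TCP. I regrasped about 22 mm lower and it held; the pole had not moved.
- **Hooking:** I held the pole at 20° rather than the slope's 40°, because my estimated arm model put joint limits in the way at 40°. The hook therefore leaned in the ring but stayed caught.
- **Pull:** the guard slid at about 5–6.5 N along the slope and met the seal after roughly 85 mm. I stopped at about 13 N along the slope, about 7 N above the sliding pull. The highest total load I read on the ring was about 14 N.
- **Lean side effect:** at the seal the outward load on the ring rose to 8 N, so I moved the hook about 1.5 mm inward and pulled again.
- **Last checks:**
  - The ring kept its pixel position from unhooking to the end.
  - The grip's middle measured (0.406, -0.314), as at the start.
  - Bottle, block, disc and the purple rests look unmoved in the pictures; I did not measure them.
- **Not measured:** the force on the seal after letting go. That it stays shut rests on the pull reached and on the guard not having moved.

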